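# Set up the tea-light warmer for one cup

## Task

Set up the tea-light warmer: put the tea light inside the small raised ring of the round white base, set the dark wire stand down inside the base's rim over it, and stand the dotted mug upright in the middle of the stand. Lay the teaspoon flat on the worktop in the gap between the warmer and the cork coaster, level with them, touching neither and pointing straight away from the robot (either way round). Clear the coaster for the cup: lift the spice jar off it and stand it upright on the worktop directly beside the coaster on the side away from the warmer, no more than a few centimetres from its edge, so that warmer, spoon, coaster and jar make a row; do not disturb the honey pot or the kitchen timer.

Things in the scene. Friction and masses are not known exactly. Their poses are not given: they have to be found in the camera images.
- warmer_base: Round white stoneware base of the warmer, a target, 148 mm across, 14 mm high. Origin: centre of its underside; x away from the robot, y to its left. Inner floor 8 mm above the origin, 134 mm across inside the rim; in its middle a raised ring, 56 mm inside, 5 mm high, for the tea light. It starts left or right of the middle, the coaster on the other side, 210 to 292 mm apart. It stays put.
- warmer_stand: Dark wire stand, a round crown 60 mm high, 116 mm across at the foot, open below. Origin: centre of its foot. A flat bar (12 wide, 8 deep, its top 60 mm up) runs along its x axis through the middle: pinch it there from +y and -y. Thin bars along y cross it at x = +-27 mm, top ring 48 mm from the middle: open the fingers only about 45 mm. In the base its top is 68 mm up. 0.25 kg.
- mug: White mug with ochre dots and an open handle, upright, 97 mm high; rim 87 mm across, wall about 5 mm, foot 70 mm. Origin: under the middle of cup and handle together; the cup's axis lies at x = 0, y = +16.5 mm in its frame, the handle on its -y side out to y = -61 mm. Pinch the rim from above, one finger inside (wall middle 39 mm from the cup's axis). 0.3 kg.
- tea_light: Tea light in a metal cup, 38 mm across, 15 mm high. Origin: centre of its underside.
- teaspoon: Small steel teaspoon, 130 mm long, 27 mm across the bowl, 11 mm high, lying flat on the worktop. Origin: under its middle; x along its length, z up. The bowl is at its +x end. Pinch the handle across its middle, close to the worktop (8 mm wide there).
- spice_jar: Slim spice jar with a brown-black lid, a cylinder 41 mm across and 105 mm high; it starts standing on the coaster (similar jars at the back wall are part of the room). Origin: centre of its underside. 0.11 kg.
- coaster: Round cork coaster, 88 mm across, 8 mm thick, on the worktop with the spice jar on it; a target that stays put. Origin: centre of its underside; x points away from the robot, y to its left.
- honey_pot: Turned wooden honey pot, 76 mm across, 82 mm high, a bystander behind the work on the left. Origin: centre of its underside.
- kitchen_timer: Red and white wind-up kitchen timer, 70 mm across, 64 mm high, a bystander behind the work on the right. Origin: centre of its underside.

How it is judged (in metres and radians):
At the end, for the whole second after the job is handed in: Tea light and stand on the base floor, within 12 mm of centre; mug upright on stand within 14 mm; spoon flat on worktop in the gap, clear of base and coaster, middle within 60 mm of level, 0.3 rad of straight; jar upright 62-125 mm beyond coaster, 30 mm of level; all at rest (horizontal distance between each of tea_light, warmer_stand and warmer_base below 0.012 m and z of tea_light in the frame of warmer_base between 0.004 and 0.012 m and angle between tea_light's own z axis and vertical below 0.12 rad and z of warmer_stand in the frame of warmer_base between 0.004 and 0.012 m and angle between each of warmer_stand, mug's own z axis and vertical below 0.07 rad and x of warmer_stand in the frame of mug between -0.014 and 0.014 m and y of warmer_stand in the frame of mug between 0.0025 and 0.0305 m and z of warmer_stand in the frame of mug between -0.064 and -0.056 m and height (world z) of teaspoon below 0.006 m and angle between the x axis of teaspoon and the x axis of warmer_base, either way round below 0.3 rad and angle between teaspoon's own z axis and vertical below 0.2 rad and x of teaspoon in the frame of warmer_base between -0.06 and 0.06 m and x of teaspoon in the frame of coaster between -0.06 and 0.06 m and ((y of teaspoon in the frame of warmer_base above 0.085 m and y of teaspoon in the frame of coaster below -0.056 m) or (y of teaspoon in the frame of warmer_base below -0.085 m and y of teaspoon in the frame of coaster above 0.056 m)) and ((y of coaster in the frame of warmer_base above 0 m and y of spice_jar in the frame of coaster between 0.062 and 0.125 m) or (y of coaster in the frame of warmer_base below 0 m and y of spice_jar in the frame of coaster between -0.125 and -0.062 m)) and x of spice_jar in the frame of coaster between -0.03 and 0.03 m and height (world z) of spice_jar between -0.004 and 0.004 m and angle between spice_jar's own z axis and vertical below 0.1 rad and linear speed of each of tea_light, warmer_stand, mug, teaspoon, spice_jar below 0.02 m/s); the robot touches nothing.
It fails at once if the honey pot is pushed more than 25 mm or tipped (distance of honey_pot from where it was at the start of the episode above 0.025 m or angle between honey_pot's own z axis and vertical above 0.4 rad).
It fails at once if the kitchen timer is pushed more than 25 mm or tipped (distance of kitchen_timer from where it was at the start of the episode above 0.025 m or angle between kitchen_timer's own z axis and vertical above 0.4 rad).
It also fails if it takes over 128 s, if anything falls off the work surface, if the arm or the gripper's body presses on something with over 40 N, if the wrist force passes 120 N, or if a joint passes its speed limit or range.

## Robot

A 6-joint arm with a two-finger parallel gripper is mounted at the origin on a cart in front of the work surface, level with it; the furniture and walls round the work are solid. World frame = base frame: x ahead of the robot, y to its left, z up, the work surface at z = 0. Lengths are in m, angles in degrees, forces in N, time in s.
With the tool pointing down it reaches from about 0.25 to 0.725 m from the base axis. Payload 9.7 kg.
Tool frame: the origin (TCP) lies at the very end of the fingers, on their centre line; the grasp point (between the pads) lies 19 mm behind it; z points along the fingers, y is the direction in which the jaws open and shut (so a half turn about z gives the same grasp; the last joint's range is limited). The gripper opens to 85 mm and grips with 20 to 120 N. Pads are 22 mm wide; open, the fingers measure 114 mm over their backs; the gripper's body (76 mm by 85 mm) begins 54 mm behind the grasp point. The pads swing forward as they close: fully open they stand 13 mm farther back than shut.
Start: joints at [-66.463, 4.979, 10.078, 95.1, 0, 90], TCP at [0.22, -0.504, 0.199] pointing down, gripper open.
Joint ranges: [-179.16, 179.16], [-48.56, 103.87], [-65.8, 70.77], [-126.05, 130.52], [-82.76, 87.17], [-180, 180]. Speed limits (degrees/s): [127.2, 127.2, 147.25, 180, 180, 180].

## Interface

Orientations are given as [roll, pitch, yaw] about the fixed x, y, z axes, in that order (R = Rz(yaw) Ry(pitch) Rx(roll)).
In Python, from workcell import bot gives the robot as it stands.
- The arm moves only by the shell command python3 -m pendant 'ROWS' [FORCE]. ROWS is JSON, a list that holds one entry, the list of rows, each a list of 7 numbers: the shift along the tool's x, y, z in cm, then the turn, a rotation vector about the tool's x, y, z in rad, then the opening in per cent of the stroke, from 0 (shut) to 100 (fully open). In form: [[[dx, dy, dz, ax, ay, az, gripper], ...]]. A call has 1 to 5 rows; each row shifts and turns the pose as measured when the row begins, along the tool's axes as they then stand; what a row does not reach is not made up. A row lasts 1/12 s, in which the tool goes at most 41.7 mm and 7.16 degrees, less where a joint would pass 70% of its speed; a pose out of reach is approached as far as the arm can. A call with a gripper value outside its range is refused whole. The fingers move at their own pace and stop on an object; FORCE is the grip in N (left out, the last holds). Time passes only in rows, so rows that do not move let the fingers close. It gives the time, the measured TCP pose, the force and the opening at its end, in the units of the state.
- bot.get_obs(): the state, without advancing time (a new reading comes with each control period).
- bot.camera(name): name is "side" or "top"; returns the picture (400x640x3 uint8, red, green, blue); there is no depth.
- bot.get_calibration(name): a dict with "intrinsics" (3x3 intrinsics, pixels), "D" ([k1, k2, p1, p2, k3] as OpenCV has them; the pictures are not rectified), "pose" (4x4, takes a point from camera to world coordinates). Camera axes: x right, y down, z forward; pixel columns grow to the right and rows downward; lengths in m; the calibration is good to about 2 mm. A picture is of the moment at which its call begins. get_calibration takes no time and is no camera call.
- bot.job_done(): hands the job in, once; it reports no verdict.
Trained networks look in the newest picture that a camera, given by its name, has taken for a name from the list of things; names that differ only in an ending like _2 or _b are one class to them, and where a whole thing is asked for, a point or a joint stands for the part that bears it (a point fixed in the world has none). Each returns a list of dicts, best first, with "confidence" (0 to 1); they miss things now and then, are a little off and sometimes report something else, mostly with a low value. They report only what shows in the picture. A call takes as long as a camera call.
- bot.masks_of(camera, thing): "pixels" (400x640 bool, what is visible of it) and "extent" ([left, top, right, bottom] in pixels, round what is visible of it).
- bot.mark_of(camera, thing): "uv" ([column, row] in pixels: a listed point, or the origin of a listed thing).
The state is a dict: "time": time; "q": joint angles; "qd": joint speeds; "joint_efforts": joint torques, N m; "ee_pos": TCP position; "tcp_rot": TCP orientation; "wrist_force": force on the tool from outside, world axes, zero at the start; "torque": the same for the moment, N m; "opening": finger opening in m.
Only numpy, scipy, OpenCV 4.12 (cv2) and the standard library are available. Lean on these libraries where they do the work, as an engineer would, in place of code of your own. Each camera call takes 0.05 s, during which the arm holds its last target. There are 200 camera calls.

## Working session

There is one attempt and no reset: what is moved stays moved. The work goes in short steps, Python scripts to look and compute and a shell command to move; the robot and the scene stay as the last step left them, time stands still between calls to the robot, and variables do not carry over. Pictures are saved under pics/ and viewed, about 12 in all and at most 16, crops included, and the job is handed in when it is done.

```bash
mkdir -p pics; ls
cat > h.py <<'E'
import numpy as np, cv2, json
from workcell import bot
from scipy.spatial.transform import Rotation as R
def cal(c):
    d=bot.get_calibration(c); return np.array(d["intrinsics"],float),np.array(d["D"],float),np.array(d["pose"],float)
def ray(c,uv):
    K,D,P=cal(c); n=cv2.undistortPoints(np.array([[uv]],float),K,D)[0,0]
    return P[:3,3],P[:3,:3]@np.array([n[0],n[1],1])
def at(c,uv,z):
    o,d=ray(c,uv); return (o+d*(z-o[2])/d[2])[:2]
def proj(c,p):
    K,D,P=cal(c); T=np.linalg.inv(P); return cv2.projectPoints(np.array(p,float).reshape(-1,3),cv2.Rodrigues(T[:3,:3])[0],T[:3,3],K,D)[0][:,0]
def tri(uv1,uv2,c1="top",c2="side"):
    o1,d1=ray(c1,uv1);o2,d2=ray(c2,uv2);d1=d1/np.linalg.norm(d1);d2=d2/np.linalg.norm(d2)
    s=np.linalg.lstsq(np.c_[d1,-d2],o2-o1,rcond=None)[0]
    a,b=o1+s[0]*d1,o2+s[1]*d2; return (a+b)/2,np.linalg.norm(a-b)
def snap(c,name):
    im=bot.camera(c); cv2.imwrite(f"pics/{name}.png",im[:,:,::-1]); return im
def st():
    o=bot.get_obs(); print({k:np.round(o[k],4).tolist() for k in("time","ee_pos","tcp_rot","wrist_force","opening","q")})
E
python3 - <<'E'
from h import *
st()
for c in("top","side"):
    snap(c,c+"0"); print(c,cal(c)[2].round(3).tolist())
    for t in "warmer_base warmer_stand mug tea_light teaspoon spice_jar coaster honey_pot kitchen_timer".split():
        m=bot.mark_of(c,t); k=bot.masks_of(c,t)
        print(t,[(np.round(x["uv"],1).tolist(),round(x["confidence"],2),at(c,x["uv"],0.008 if False else 0).round(3).tolist()) for x in m[:2]],[(np.round(x["extent"]).tolist(),round(x["confidence"],2)) for x in k[:2]])
E
```

```text
pics
{'time': 0.0, 'ee_pos': [0.2195, -0.504, 0.1985], 'tcp_rot': [-179.9232, -0.0011, 23.5353], 'wrist_force': [0.2047, -0.8573, -0.0251], 'opening': 0.0852, 'q': [-66.464, 5.0115, 10.0345, 95.0998, 0.0011, 90.0007]}
top [[-0.017, -0.992, 0.128, 0.364], [-1.0, 0.014, -0.027, 0.018], [0.025, -0.128, -0.991, 1.187], [0.0, 0.0, 0.0, 1.0]]
warmer_base [([277.8, 220.3], 0.81, [0.446, 0.116]), ([392.2, 166.5], 0.21, [0.618, -0.264])] [([253.0, 200.0, 301.0, 248.0], 0.88)]
warmer_stand [([407.0, 221.3], 0.96, [0.436, -0.304]), ([356.3, 225.9], 0.24, [0.424, -0.138])] [([391.0, 202.0, 428.0, 237.0], 0.86)]
mug [([215.7, 232.7], 0.57, [0.409, 0.315])] [([194.0, 215.0, 227.0, 248.0], 0.87)]
tea_light [([178.7, 216.9], 0.49, [0.461, 0.434]), ([354.8, 225.4], 0.38, [0.425, -0.133])] []
teaspoon [([445.4, 212.0], 0.67, [0.464, -0.433])] [([427.0, 205.0, 462.0, 218.0], 0.6)]
spice_jar [([356.2, 226.6], 0.48, [0.421, -0.138])] []
coaster [([356.4, 224.9], 0.82, [0.427, -0.138])] [([342.0, 213.0, 370.0, 241.0], 0.71), ([428.0, 208.0, 463.0, 215.0], 0.16)]
honey_pot [([217.1, 168.7], 0.84, [0.618, 0
[... 410 characters left out ...]
7.0, 166.0], 0.67, [0.427, -0.315])] [([351.0, 146.0, 381.0, 172.0], 0.82)]
mug [([347.3, 255.7], 0.82, [0.415, 0.29])] [([332.0, 219.0, 375.0, 272.0], 0.92)]
tea_light [([312.1, 289.3], 0.78, [0.471, 0.435])] [([307.0, 278.0, 323.0, 294.0], 0.81), ([360.0, 155.0, 376.0, 186.0], 0.34)]
teaspoon [] [([241.0, 228.0, 273.0, 259.0], 0.5)]
spice_jar [([364.9, 183.2], 0.98, [0.418, -0.156])] [([362.0, 154.0, 374.0, 188.0], 0.95)]
coaster [([362.4, 188.3], 0.51, [0.422, -0.114])] [([350.0, 182.0, 374.0, 191.0], 0.61)]
honey_pot [([260.6, 257.1], 0.81, [0.617, 0.333])] [([243.0, 228.0, 276.0, 262.0], 0.71)]
kitchen_timer [([313.4, 169.0], 0.88, [0.61, -0.251])] [([302.0, 152.0, 322.0, 176.0], 0.59)]
```

Run:
```python
import cv2
a=cv2.imread("pics/top0.png")[145:265,160:480]
cv2.imwrite("pics/c1.png",cv2.resize(a,(800,300),interpolation=cv2.INTER_CUBIC))
a=cv2.imread("pics/side0.png")[130:310,230:430]
cv2.imwrite("pics/c2.png",cv2.resize(a,None,fx=3.3,fy=3.3,interpolation=cv2.INTER_CUBIC))
```

```text
(no output)
```

View pics/c1.png

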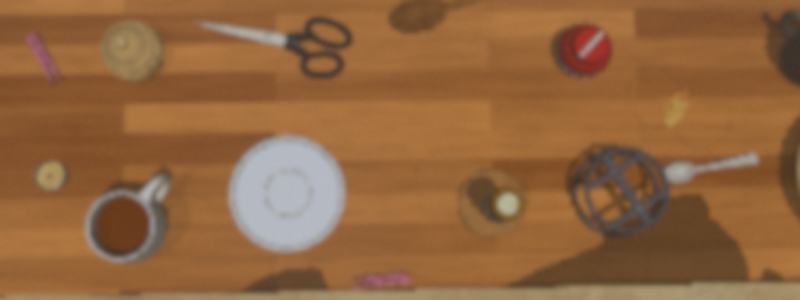

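View pics/c2.png

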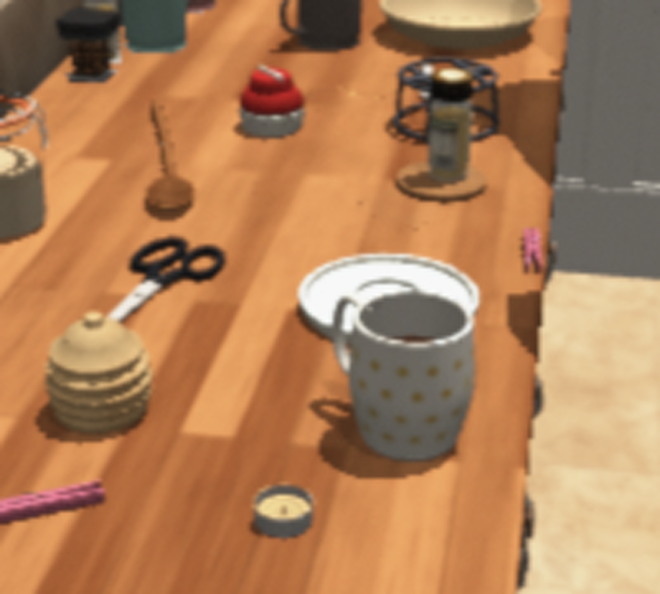

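```bash
cat > seg.py <<'E'
from h import *
def comp(c,im,win,f,z,show=True):
    x0,y0,x1,y1=win; hsv=cv2.cvtColor(im,cv2.COLOR_RGB2HSV)[y0:y1,x0:x1].astype(int)
    m=f(hsv[...,0],hsv[...,1],hsv[...,2]).astype(np.uint8)
    n,l,s,ce=cv2.connectedComponentsWithStats(m); i=1+np.argmax(s[1:,4]); cn=max(cv2.findContours((l==i).astype(np.uint8),0,1)[0],key=len)
    (ex,ey),r=cv2.minEnclosingCircle(cn); c0=ce[i]+[x0,y0]
    print(win,"area",s[i,4],"ext",(s[i,:2]+[x0,y0]).tolist(),s[i,2:4].tolist(),"centroid",c0.round(1),at(c,c0,z).round(4),"encl",np.round([ex+x0,ey+y0,r],1),at(c,(ex+x0,ey+y0),z).round(4))
    return c0
E
python3 - <<'E'
from seg import *
T=cv2.imread("pics/top0.png")[:,:,::-1].copy();S=cv2.imread("pics/side0.png")[:,:,::-1].copy()
low=lambda h,s,v:(s<70)&(v>120)
comp("top",T,(245,190,310,255),low,.014)
comp("top",T,(190,208,232,255),low,.097)
comp("top",T,(425,200,467,222),low,.005)
comp("top",T,(345,215,372,242),low,.105)
for c,im,p in (("top",T,(.464,.43,0)),("side",S,(.47,.43,0))):
    u=proj(c,p)[0].round(1);print(c,u)
M={}
for c in("top","side"):
    bot.camera(c)
    for t in ("tea_light","mug","warmer_stand","spice_jar","coaster"):
        k=bot.masks_of(c,t)
        if k: ys,xs=np.nonzero(k[0]["pixels"]);print(c,t,k[0]["confidence"],"cent",xs.mean().round(1),ys.mean().round(1),[at(c,(xs.mean(),ys.mean()),z).round(3).tolist() for z in(0,.008,.015)])
def crop(im,x0,y0,x1,y1,f): return cv2.resize(im[y0:y1,x0:x1],None,fx=f,fy=f,interpolation=cv2.INTER_CUBIC)
o=np.zeros((590,800,3),np.uint8)
for im,x,y,w in((crop(T,385,192,433,242,8),0,0,0),(crop(S,340,138,390,178,8),400,0,0),(crop(T,170,205,235,255,6),0,400,0)):
    h,wd=im.shape[:2]; h=min(h,590-y);wd=min(wd,800-x); o[y:y+h,x:x+wd]=im[:h,:wd]
h=crop(T,425,200,467,222,9); o[390:390+198,410:410+378]=h
cv2.imwrite("pics/c3.png",o[:,:,::-1])
E
```

```text
(245, 190, 310, 255) area 1721 ext [252, 199] [46, 47] centroid [274.4 222.1] [0.4392 0.1252] encl [274.5 222.1  23.5] [0.4392 0.1252]
(190, 208, 232, 255) area 237 ext [194, 215] [34, 35] centroid [213.  229.5] [0.4147 0.2986] encl [211.5 230.5  19.9] [0.4118 0.3028]
(425, 200, 467, 222) area 160 ext [426, 207] [37, 11] centroid [441.2 211.6] [ 0.4654 -0.4177] encl [444.  211.   18.4] [ 0.4672 -0.427 ]
(345, 215, 372, 242) area 46 ext [359, 222] [8, 9] centroid [362.5 226.1] [ 0.4175 -0.1426] encl [362.7 226.    4. ] [ 0.4177 -0.1431]
top [180.1 216. ]
side [312.9 288. ]
top mug 0.87 cent 211.1 233.4 [[0.407, 0.329], [0.407, 0.327], [0.406, 0.325]]
top warmer_stand 0.85 cent 407.8 220.6 [[0.438, -0.307], [0.438, -0.305], [0.437, -0.303]]
top spice_jar 0.49 cent 360.1 227.3 [[0.419, -0.15], [0.418, -0.149], [0.418, -0.148]]
top coaster 0.8 cent 352.6 225.6 [[0.425, -0.126], [0.424, -0.125], [0.424, -0.124]]
side tea_light 0.65 cent 315.8 284.4 [[0.467, 0.416], [0.464, 0.427], [0.462, 0.437]]
side mug 0.74 cent 353.2 241.6 [[0.41, 0.223], [0.408, 0.236], [0.407, 0.248]]
side warmer_stand 0.51 cent 366.7 152.6 [[0.442, -0.46], [0.44, -0.437], [0.438, -0.417]]
side spice_jar 0.67 cent 366.3 167.8 [[0.427, -0.296], [0.425, -0.275], [0.424, -0.257]]
side coaster 0.71 cent 362.2 185.3 [[0.425, -0.137], [0.423, -0.119], [0.422, -0.102]]
```

View pics/c3.png

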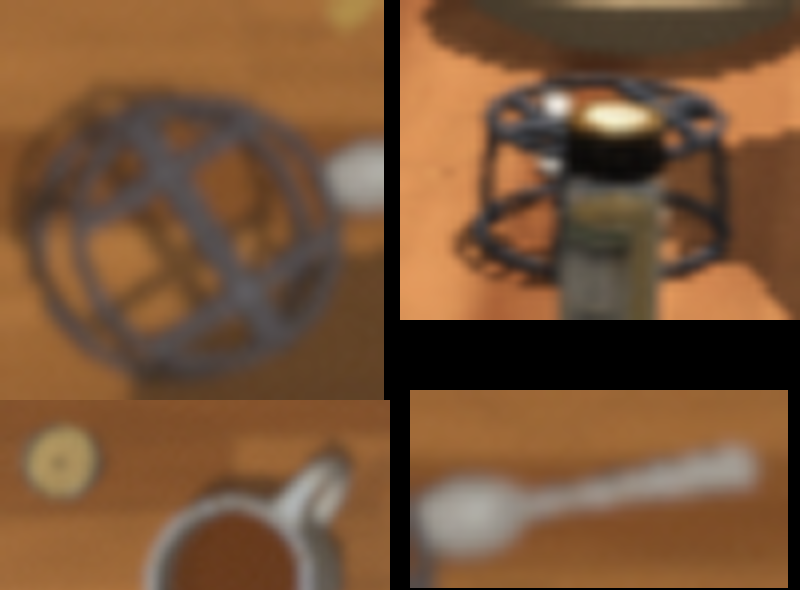

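Run:
```python
from h import *
T=cv2.imread("pics/top0.png");S=cv2.imread("pics/side0.png")
E={}
def put(n,uv,z): E[n]=at("top",uv,z); print(n,E[n].round(4))
put("base",(274.4,222.1),.014);put("tea",(179.8,214.7),.015);put("mug",(209.5,234.1),.097)
put("stand",(410.5,220.),.06);put("jar",(362.6,226),.113)
put("coaster",(160+491/2.5-.5,145+203/2.5-.5),.008);put("spoonbowl",(425+450/9-410/9+10/9-.5,200+125/9-.5),.006);put("spoonend",(425+345/9-.5,200+75/9-.5),.006)
put("handletip",(170+345/6-.5,205+60/6-.5),.06)
Z={"base":((.074,.014),(.028,.013)),"tea":((.019,.015),(.019,0)),"mug":((.0435,.097),(.035,0)),"stand":((.058,0),(.048,.06)),"jar":((.0205,.113),(.0205,.008)),"coaster":((.044,.008),)}
a=np.linspace(0,2*np.pi,60)
F=5
def up(im,b): x0,y0,x1,y1=b; return cv2.resize(im[y0:y1,x0:x1],None,fx=F,fy=F,interpolation=cv2.INTER_CUBIC)
for c,im in(("top",T),("side",S)):
    big=cv2.resize(im,None,fx=F,fy=F,interpolation=cv2.INTER_CUBIC)
    for n,cs in Z.items():
        for r,z in cs:
            p=proj(c,np.c_[E[n][0]+r*np.cos(a),E[n][1]+r*np.sin(a),0*a+z]); cv2.polylines(big,[((p+.5)*F).astype(int)],True,(0,255,0),1)
    for yaw in(34,):
        d=np.array([np.cos(np.radians(yaw)),np.sin(np.radians(yaw))])*.048
        p=proj(c,[[*(E["stand"]+d),.06],[*(E["stand"]-d),.06]]);cv2.polylines(big,[((p+.5)*F).astype(int)],False,(255,0,255),1)
    if c=="top": o=np.vstack([big[195*F:255*F,168*F:310*F],big[195*F:255*F,335*F:477*F]])
    else: o=big[140*F:300*F,295*F:390*F][:,:]; o=cv2.resize(o,None,fx=.75,fy=.75)
    cv2.imwrite(f"pics/ov_{c}.png",o); print(o.shape)
```

```text
base [0.4391 0.1253]
tea [0.467  0.4258]
mug [0.4013 0.3085]
stand [ 0.436  -0.2993]
jar [ 0.4173 -0.1417]
coaster [ 0.4238 -0.1357]
spoonbowl [ 0.46 -0.38]
spoonend [ 0.4766 -0.4899]
handletip [0.4616 0.2661]
(600, 710, 3)
(600, 356, 3)
```

View pics/ov_top.png

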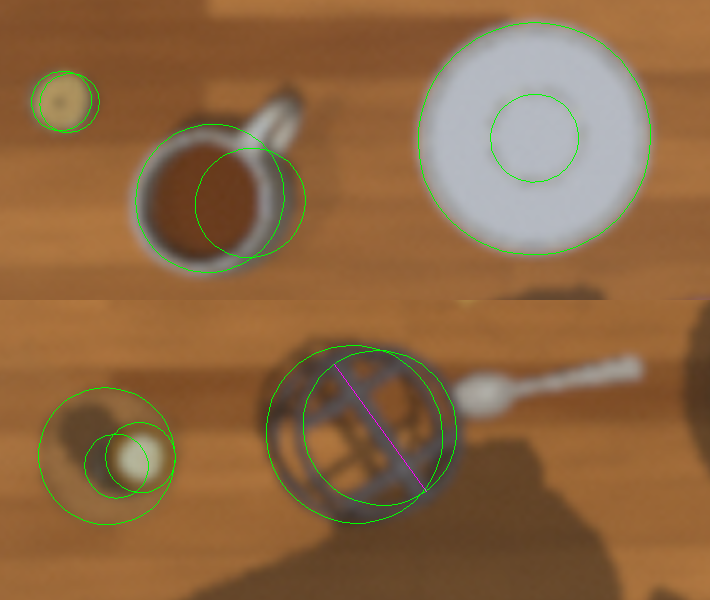

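View pics/ov_side.png

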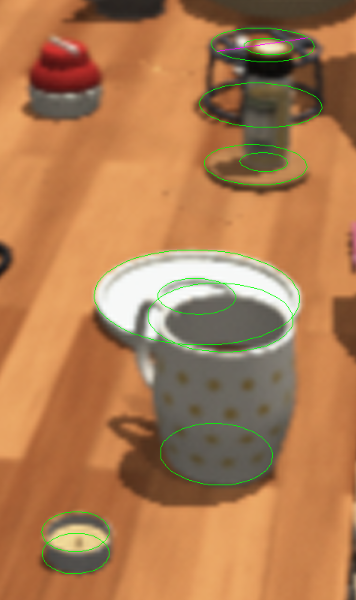

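Base, tea light, mug, stand, jar and coaster overlays fit the pictures to within about a pixel in both views; the mug needs a nudge of (-3,+3) mm and the stand's bar lies at yaw ≈34°. Starting with the tea light.

```bash
python3 -m pendant '[[[0,0,0,0,0,0.103,60],[0,0,0,0,0,0.103,60],[0,0,0,0,0,0.103,60],[0,0,0,0,0,0.103,60],[0,-3.9,0,0,0,0,60]]]' 40
python3 -m pendant '[[[1,-3.9,0,0,0,0,60],[1,-3.9,0,0,0,0,60],[1,-3.9,0,0,0,0,60],[1,-3.9,0,0,0,0,60],[1,-3.9,0,0,0,0,60]]]'
python3 -m pendant '[[[1,-3.9,0,0,0,0,60],[1,-3.9,0,0,0,0,60],[1,-3.9,0,0,0,0,60],[1,-3.9,0,0,0,0,60],[1,-3.9,0,0,0,0,60]]]'
python3 -m pendant '[[[1,-3.9,0,0,0,0,60],[1,-3.9,0,0,0,0,60],[1,-3.9,0,0,0,0,60],[1,-3.9,0,0,0,0,60],[1,-3.9,0,0,0,0,60]]]'
```

```text
time: 2.92
ee_pos: [0.2202, -0.4684, 0.1959]
tcp_rot: [-179.8, 0.1, -1.3]
wrist_force: [0.2, 0.6, -0.4]
opening: 0.0512
time: 3.33
ee_pos: [0.2737, -0.2689, 0.1937]
tcp_rot: [-179.7, 0.2, -1.8]
wrist_force: [1.2, -0.6, 0.2]
opening: 0.0513
time: 3.75
ee_pos: [0.3293, -0.068, 0.1956]
tcp_rot: [-179.8, -0.1, -2.1]
wrist_force: [0.8, 0.3, 0.2]
opening: 0.0514
time: 4.17
ee_pos: [0.3818, 0.0508, 0.2016]
tcp_rot: [-176.0, -0.3, 4.3]
wrist_force: [-0.7, 0.6, 0.6]
opening: 0.0512
```

```bash
python3 -m pendant '[[[0,0,0,0,0,0,60]]]'; python3 -c "from h import *; st()"
```

```text
time: 4.25
ee_pos: [0.3829, 0.0527, 0.2016]
tcp_rot: [-175.9, -0.3, 4.5]
wrist_force: [0.4, 0.3, 0.5]
opening: 0.0513
{'time': 4.25, 'ee_pos': [0.3829, 0.0527, 0.2016], 'tcp_rot': [-175.8902, -0.3419, 4.5236], 'wrist_force': [0.4359, 0.335, 0.5131], 'opening': 0.0513, 'q': [4.4654, -17.5875, -10.2922, 96.9576, 4.1102, 179.9416]}
```

```bash
python3 -m pendant '[[[0,0,0,-0.072,0,0,60],[0,0,0,0,0,-0.124,60],[0,0,0,0,0,-0.124,60],[0,0,0,0,0,-0.124,60],[0,0,0,0,0,-0.124,60]]]'
python3 -m pendant '[[[0,0,0,0,0,-0.124,60],[0,0,0,0,0,-0.124,60],[0,0,0,0,0,-0.124,60],[0,0,0,0,0,-0.124,60],[0,0,0,0,0,-0.124,60]]]'
python3 -m pendant '[[[0,0,0,0,0,-0.124,60],[0,0,0,0,0,-0.124,60],[0,0,0,0,0,-0.124,60],[0,0,0,0,0,-0.06,60],[3.5,1,0,0,0,0,60]]]'
python3 -m pendant '[[[3.8,1,0,0,0,0,60],[3.8,1,0,0,0,0,60],[3.8,1,0,0,0,0,60],[3.8,1,0,0,0,0,60],[3.8,1,0,0,0,0,60]]]'
```

```text
time: 4.67
ee_pos: [0.3833, 0.0375, 0.2016]
tcp_rot: [-179.9, -0.4, 34.2]
wrist_force: [-0.7, -0.1, 1.1]
opening: 0.0512
time: 5.08
ee_pos: [0.3816, 0.0347, 0.202]
tcp_rot: [179.8, -0.2, 70.0]
wrist_force: [-0.2, 0.1, 0.0]
opening: 0.0511
time: 5.5
ee_pos: [0.3865, 0.0644, 0.2029]
tcp_rot: [179.6, 0.1, 95.2]
wrist_force: [1.4, 0.7, 0.3]
opening: 0.051
time: 5.92
ee_pos: [0.4203, 0.2603, 0.2046]
tcp_rot: [179.4, 0.2, 94.5]
wrist_force: [1.2, 0.4, -0.3]
opening: 0.0513
```

```bash
python3 -m pendant '[[[0,0,0,0.01,0,0.078,60],[4.1,1.1,0,0,0,0,60],[4.1,1.1,0,0,0,0,60],[4.1,1.1,0,0,0,0,60],[4.1,1.1,0,0,0,0,60]]]'
python3 -m pendant '[[[0,0,3,0,0,0,60],[0,0,3.5,0,0,0,60],[0,0,3.5,0,0,0,60],[0,0,3,0,0,0,60],[0,0,0,0,0,0,60]]]'
```

```text
time: 6.33
ee_pos: [0.4629, 0.4214, 0.2048]
tcp_rot: [179.8, 0.3, 89.7]
wrist_force: [1.0, 0.1, 1.3]
opening: 0.0504
time: 6.75
ee_pos: [0.47, 0.4309, 0.0689]
tcp_rot: [179.5, 0.1, 89.8]
wrist_force: [0.6, -0.8, -0.9]
opening: 0.0513
```

```bash
python3 -m pendant '[[[-0.4,-0.3,3,0.009,0,0,60],[0,0,2,0,0,0,60],[0,0,0.6,0,0,0,60],[0,0,0,0,0,0,60]]]'
python3 - <<'E'
from h import *
st(); o=[]
for c,p in(("top",(.467,.427,.01)),("side",(.467,.427,.01))):
    im=bot.camera(c); u,v=proj(c,p)[0].astype(int); o.append(cv2.resize(im[v-30:v+30,u-30:u+30],(400,400),interpolation=cv2.INTER_CUBIC))
cv2.imwrite("pics/g1.png",np.hstack(o)[:,:,::-1])
E
```

```text
time: 7.08
ee_pos: [0.4684, 0.4248, 0.0156]
tcp_rot: [180.0, 0.2, 89.6]
wrist_force: [0.3, -0.1, 0.8]
opening: 0.0513
{'time': 7.0833, 'ee_pos': [0.4684, 0.4248, 0.0156], 'tcp_rot': [179.9579, 0.1627, 89.6364], 'wrist_force': [0.3356, -0.0707, 0.7559], 'opening': 0.0513, 'q': [42.2832, 16.6014, 3.1442, 76.6221, -0.1482, 132.6468]}
```

View pics/g1.png

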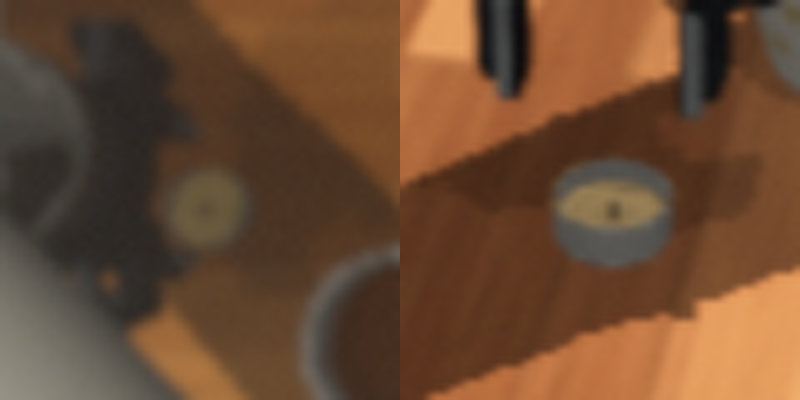

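Run:
```python
from h import *
for c in("top","side"):
    b=proj(c,(.467,.427,.01))[0].astype(int)-30
    for z in(.0,.016,.03,.045,.06):
        print(c,z,[((proj(c,(.468+s*.026,.425,z))[0]-b+.5)*400/60).round(0).tolist() for s in(1,-1)])
```

```text
top 0.0 [[223.0, 155.0], [220.0, 262.0]]
top 0.016 [[211.0, 152.0], [208.0, 260.0]]
top 0.03 [[201.0, 148.0], [198.0, 258.0]]
top 0.045 [[190.0, 145.0], [186.0, 256.0]]
top 0.06 [[178.0, 141.0], [175.0, 254.0]]
side 0.0 [[126.0, 220.0], [285.0, 237.0]]
side 0.016 [[125.0, 178.0], [286.0, 196.0]]
side 0.03 [[124.0, 142.0], [286.0, 159.0]]
side 0.045 [[123.0, 102.0], [286.0, 119.0]]
side 0.06 [[122.0, 62.0], [286.0, 78.0]]
```

Run:
```python
from h import *
o=[]
for c in("top","side"):
    im=bot.camera(c); u,v=proj(c,(.467,.427,.01))[0].astype(int); o.append(cv2.resize(im[v-40:v+20,u-30:u+30],(400,400),interpolation=cv2.INTER_CUBIC))
cv2.imwrite("pics/g2.png",np.hstack(o)[:,:,::-1])
st()
```

```text
{'time': 7.2833, 'ee_pos': [0.4694, 0.4263, 0.0178], 'tcp_rot': [179.7861, -0.0109, 89.6657], 'wrist_force': [0.773, 0.5234, 0.466], 'opening': 0.0513, 'q': [42.3106, 16.5251, 3.3023, 76.6125, -0.1368, 132.6447]}
```

View pics/g2.png

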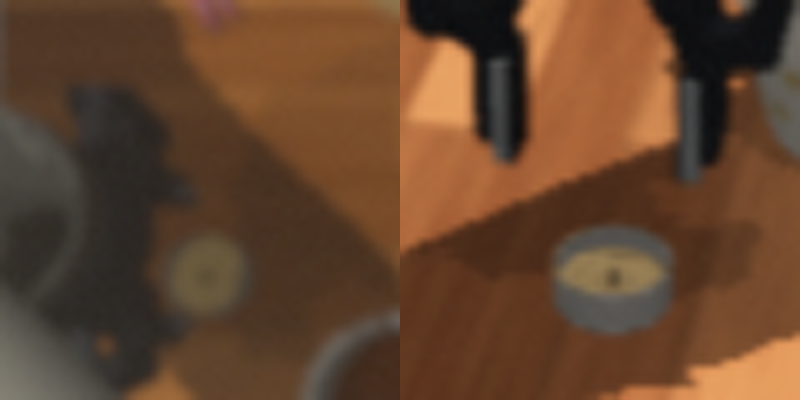

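```bash
python3 -m pendant '[[[0,0.2,0.6,0,0,0,60],[0,0,0.5,0,0,0,60],[0,0,0,0,0,0,60]]]'
python3 - <<'E'
from h import *
im=bot.camera("side"); u,v=proj("side",(.467,.427,.01))[0].astype(int); cv2.imwrite("pics/g3.png",cv2.resize(im[v-40:v+20,u-30:u+30],(400,400),interpolation=cv2.INTER_CUBIC)[:,:,::-1])
E
```

```text
time: 7.53
ee_pos: [0.4733, 0.4278, 0.0099]
tcp_rot: [179.5, -0.2, 89.7]
wrist_force: [0.7, 0.7, 0.2]
opening: 0.0514
```

View pics/g3.png

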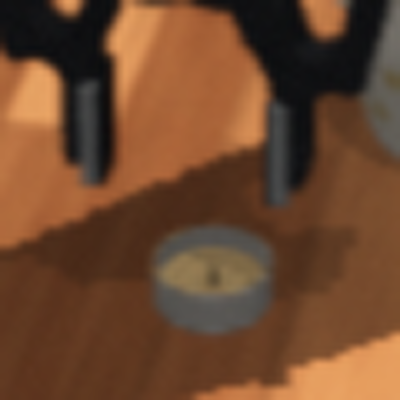

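```bash
python3 -m pendant '[[[0,-0.5,0.6,0.009,0,0,60],[0,0,0.6,0,0,0,60],[0,0,0.3,0,0,0,60],[0,0,0,0,0,0,60]]]'
python3 - <<'E'
from h import *
im=bot.camera("side"); u,v=proj("side",(.467,.427,.01))[0].astype(int); cv2.imwrite("pics/g4.png",cv2.resize(im[v-40:v+20,u-30:u+30],(400,400),interpolation=cv2.INTER_CUBIC)[:,:,::-1])
E
```

```text
time: 7.92
ee_pos: [0.4678, 0.4281, -0.006]
tcp_rot: [-179.9, -0.2, 89.7]
wrist_force: [0.1, -0.9, 0.1]
opening: 0.051
```

View pics/g4.png

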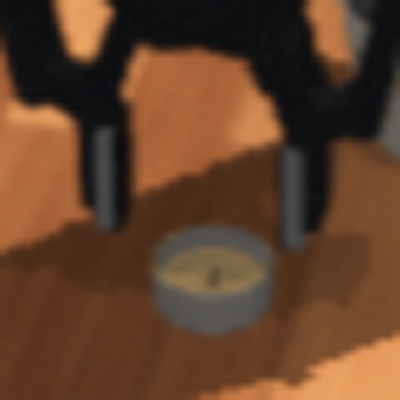

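```bash
python3 -m pendant '[[[0,-0.3,0.5,0,0,0,60],[0,0,0.5,0,0,0,60],[0,0,0.4,0,0,0,60],[0,0,0,0,0,0,60]]]'
python3 -m pendant '[[[0,0,0,0,0,0,35],[0,0,0,0,0,0,35],[0,0,0,0,0,0,35],[0,0,0,0,0,0,35],[0,0,0,0,0,0,35]]]' 40
```

```text
time: 8.3
ee_pos: [0.4644, 0.4283, -0.0212]
tcp_rot: [-179.9, -0.2, 89.7]
wrist_force: [0.1, -0.0, -0.5]
opening: 0.0512
time: 8.72
ee_pos: [0.4647, 0.4284, -0.0207]
tcp_rot: [-179.9, -0.3, 89.7]
wrist_force: [-0.2, 0.5, -0.5]
opening: 0.0342
```

```bash
python3 -m pendant '[[[0,0,0,0,0,0,30],[0,0,0,0,0,0,30],[0,0,0,0,0,0,30]]]' 40
python3 - <<'E'
from h import *
o=[]
for c in("side","top"):
    im=bot.camera(c); u,v=proj(c,(.467,.427,.01))[0].astype(int); o.append(cv2.resize(im[v-40:v+20,u-30:u+30],(400,400),interpolation=cv2.INTER_CUBIC))
cv2.imwrite("pics/g5.png",np.hstack(o)[:,:,::-1])
E
```

```text
time: 8.97
ee_pos: [0.4648, 0.4285, -0.0206]
tcp_rot: [-179.9, -0.3, 89.7]
wrist_force: [-0.7, 0.8, -0.1]
opening: 0.0339
```

View pics/g5.png

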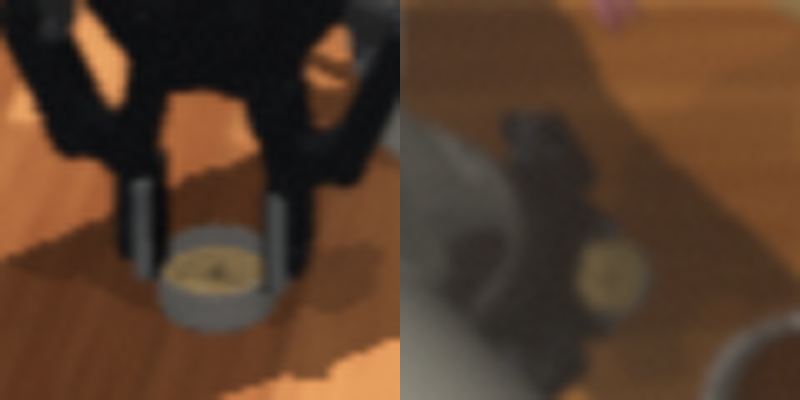

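```bash
python3 -m pendant '[[[0,0,-2,0,0,0,30],[0,0,-4,0,0,0,30],[0,0,-4,0,0,0,30],[0,0,-4,0,0,0,30],[0,0,-1,0,0,0,30]]]'
python3 -m pendant '[[[-3,-0.2,0,0,0,0,30],[-3.8,-0.33,0,0,0,0,30],[-3.8,-0.33,0,0,0,0,30],[-3.8,-0.33,0,0,0,0,30],[-3.8,-0.33,0,0,0,0,30]]]'
python3 -m pendant '[[[-3.8,-0.33,0,0,0,0,30],[-3.8,-0.33,0,0,0,0,30],[-3.0,-0.33,0,0,0,0,30],[-1,0,0,0,0,0,30],[0,0,0,0,0,0,30]]]'
```

```text
time: 9.48
ee_pos: [0.462, 0.4251, 0.129]
tcp_rot: [-179.5, 0.2, 89.7]
wrist_force: [1.3, 0.8, 1.3]
opening: 0.0342
time: 9.9
ee_pos: [0.4474, 0.2452, 0.1325]
tcp_rot: [-179.9, -0.2, 90.2]
wrist_force: [0.9, -0.7, 1.2]
opening: 0.0339
time: 10.32
ee_pos: [0.4355, 0.1186, 0.1328]
tcp_rot: [179.9, -0.2, 89.9]
wrist_force: [-0.1, -0.3, -0.4]
opening: 0.0336
```

```bash
python3 -m pendant '[[[0.6,0.3,3,0,0,0,30],[0,0,4,0,0,0,30],[0,0,2.3,0,0,0,30],[0,0,0,0,0,0,30],[0,0,0,0,0,0,30]]]'
python3 - <<'E'
from h import *
st(); o=[]
for c in("side","top"):
    im=bot.camera(c); cv2.imwrite(f"pics/h_{c}.png",im[:,:,::-1]);u,v=proj(c,(.439,.125,.04))[0].astype(int); o.append(cv2.resize(im[v-30:v+30,u-30:u+30],(400,400),interpolation=cv2.INTER_CUBIC)); print(c,u,v)
    for k in bot.masks_of(c,"tea_light")[:2]:
        ys,xs=np.nonzero(k["pixels"]);print("mask",k["confidence"],xs.mean(),ys.mean(),k["extent"])
    print([ (x["uv"],x["confidence"]) for x in bot.mark_of(c,"tea_light")[:2]])
cv2.imwrite("pics/g6.png",np.hstack(o)[:,:,::-1])
E
```

```text
time: 10.73
ee_pos: [0.441, 0.1267, 0.0395]
tcp_rot: [179.5, -0.3, 89.8]
wrist_force: [-0.6, -0.2, 1.0]
opening: 0.0342
{'time': 10.7333, 'ee_pos': [0.441, 0.1267, 0.0395], 'tcp_rot': [179.5332, -0.3497, 89.79], 'wrist_force': [-0.5977, -0.1867, 0.9915], 'opening': 0.0342, 'q': [15.8888, -8.2316, -20.4947, 77.1915, 0.2065, 106.1012]}
side 347 209
mask 0.55 347.2016129032258 200.11290322580646 [341.3, 196.4, 355.9, 207.4]
[([345.1, 204.1], 0.44)]
top 273 221
[]
```

View pics/g6.png

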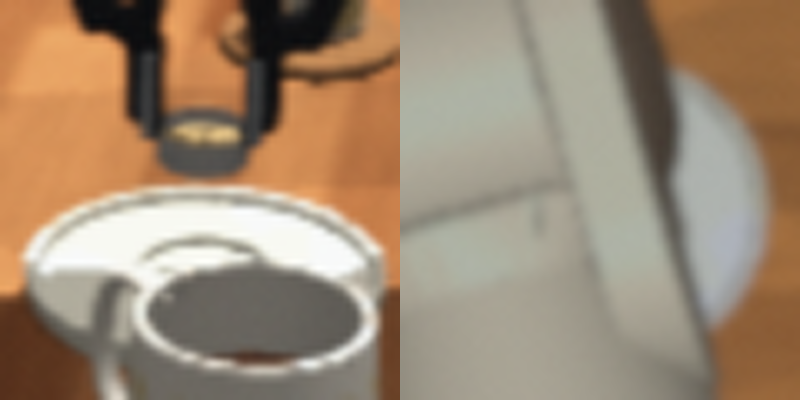

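```bash
python3 -m pendant '[[[0,-0.2,2,0.008,0,0,30],[0,0,1.2,0,0,0,30],[0,0,0.9,0,0,0,30],[0,0,0.4,0,0,0,30],[0,0,0,0,0,0,30]]]'
```

```text
time: 11.45
ee_pos: [0.4433, 0.1277, -0.0022]
tcp_rot: [179.5, -0.5, 89.8]
wrist_force: [-0.9, -0.2, 0.0]
opening: 0.0341
```

```bash
python3 -m pendant '[[[-0.1,-0.4,0,0.008,0.007,0,30],[0,0,0.4,0,0,0,30],[0,0,0.3,0,0,0,30],[0,0,0,0,0,0,30]]]'; python3 -m pendant '[[[0,0,0.3,0,0,0,30],[0,0,0,0,0,0,30]]]'
```

```text
time: 11.78
ee_pos: [0.4395, 0.1269, -0.0085]
tcp_rot: [179.9, -1.0, 89.8]
wrist_force: [-0.4, -0.0, 0.1]
opening: 0.0337
time: 11.95
ee_pos: [0.4398, 0.1269, -0.0115]
tcp_rot: [179.8, -1.0, 89.8]
wrist_force: [0.1, -0.3, -1.0]
opening: 0.0342
```

```bash
python3 -m pendant '[[[0,0,0.15,0,0,0,30],[0,0,0,0,0,0,30]]]'; python3 -m pendant '[[[0,0,0.15,0,0,0,30],[0,0,0,0,0,0,30]]]'
```

```text
time: 12.12
ee_pos: [0.44, 0.127, -0.013]
tcp_rot: [179.8, -1.0, 89.8]
wrist_force: [-0.2, 0.1, 0.2]
opening: 0.034
time: 12.28
ee_pos: [0.4405, 0.1273, -0.013]
tcp_rot: [179.7, -1.0, 89.8]
wrist_force: [-0.1, 0.1, -0.1]
opening: 0.0342
```

```bash
python3 -m pendant '[[[0,0,0,0,0,0,55],[0,0,0,0,0,0,55],[0,0,-1,0,0.01,0,55],[0,0,-4,0,0,0,55],[0,0,-4,0,0,0,55]]]'
python3 -m pendant '[[[0,0,-4,0,0,0,53],[-3.8,0,0,0,0,0,53],[-3.8,0,0,0,0,0,53],[-3.8,0,0,0,0,0,53],[-3.8,0,0,0,0,0,53]]]'
python3 -m pendant '[[[-3.8,0,0,0,0,0,53],[-3.8,0,0,0,0,0,53],[-3.8,0,0,0,0,0,53],[-3.8,0,0,0,0,0,53],[-3.8,0,0,0,0,0,53]]]'
python3 -m pendant '[[[0,0,0,0,0,0.122,53],[0,0,0,0,0,0.122,53],[0,0,0,0,0,0.122,53],[0,0,0,0,0,0.122,53],[0,0,0,0,0,0.122,53]]]'
python3 -m pendant '[[[0,0,0,0,0,0.122,53],[0,0,0,0,0,0.122,53],[0,0,0,0,0,0.122,53],[0,0,0,0,0,0,53]]]'
python3 - <<'E'
from h import *
st();o=[]
for c in("side","top"):
    im=bot.camera(c); cv2.imwrite(f"pics/i_{c}.png",im[:,:,::-1]);u,v=proj(c,(.439,.125,.01))[0].astype(int); o.append(cv2.resize(im[v-30:v+30,u-30:u+30],(390,390),interpolation=cv2.INTER_CUBIC))
    for k in bot.masks_of(c,"tea_light")[:2]:
        ys,xs=np.nonzero(k["pixels"]);print(c,"mask",k["confidence"],at(c,(xs.mean(),ys.mean()),.018 if c=="side" else .023),k["extent"])
    if c=="side": u,v=proj(c,(.436,-.3,.05))[0].astype(int); o.append(cv2.resize(im[v-40:v+20,u-30:u+30],(390,390),interpolation=cv2.INTER_CUBIC))
    else: u,v=proj(c,(.43,-.3,.05))[0].astype(int); o.append(cv2.resize(im[v-30:v+30,u-30:u+30],(390,390),interpolation=cv2.INTER_CUBIC))
o=[np.hstack(o[:2]),np.hstack(o[2:])]
cv2.imwrite("pics/g7.png",cv2.resize(np.vstack(o)[:,:,::-1],(600,600)))
E
```

```text
time: 12.7
ee_pos: [0.4352, 0.1238, 0.0726]
tcp_rot: [-179.5, -1.5, 89.8]
wrist_force: [1.1, -0.4, 1.3]
opening: 0.0472
time: 13.12
ee_pos: [0.439, -0.0278, 0.1236]
tcp_rot: [179.5, -1.8, 90.5]
wrist_force: [1.7, 0.3, 0.3]
opening: 0.0451
time: 13.53
ee_pos: [0.4393, -0.2273, 0.1227]
tcp_rot: [179.1, -1.8, 90.6]
wrist_force: [1.4, 1.0, -0.8]
opening: 0.0452
time: 13.95
ee_pos: [0.4373, -0.237, 0.1245]
tcp_rot: [-179.8, -2.1, 54.8]
wrist_force: [-0.7, 0.3, 0.2]
opening: 0.0456
time: 14.28
ee_pos: [0.4369, -0.2376, 0.127]
tcp_rot: [-179.0, -2.0, 33.0]
wrist_force: [0.9, -0.5, 0.4]
opening: 0.0451
{'time': 14.2833, 'ee_pos': [0.4369, -0.2376, 0.127], 'tcp_rot': [-179.0306, -1.9571, 33.0356], 'wrist_force': [0.9417, -0.4629, 0.3526], 'opening': 0.0451, 'q': [-29.9316, -3.1445, -6.1648, 86.954, 2.1838, 117.0167]}
top mask 0.5 [0.44018131 0.12726876] [265.1, 218.0, 278.9, 229.4]
```

View pics/g7.png

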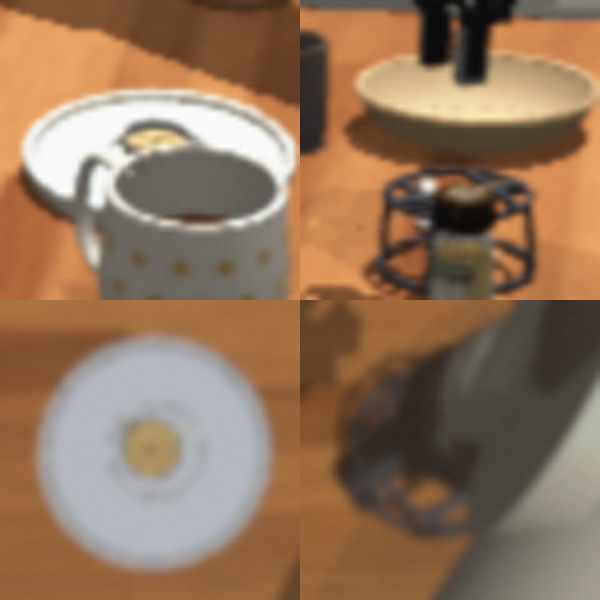

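```bash
cat > to.py <<'E'
import sys; from h import *
x,y,z,yaw=map(float,sys.argv[1:5]); o=bot.get_obs()
r=R.from_euler("xyz",np.array(o["tcp_rot"]),degrees=True); t=R.from_euler("xyz",[180,0,yaw],degrees=True)
d=r.inv().apply(np.array([x,y,z-.027])-np.array(o["ee_pos"]))*100
print("move cm",d.round(2),"rot",(r.inv()*t).as_rotvec().round(3),"after-rot cm",t.inv().apply(np.array([x,y,z-.027])-np.array(o["ee_pos"])).round(4)*100)
E
python3 to.py .436 -.2993 .13 34
```

```text
move cm [-3.57  5.13  2.16] rot [-0.017 -0.034 -0.007] after-rot cm [-3.53  5.07  2.36]
```

```bash
python3 -m pendant '[[[0,0,0,-0.017,-0.034,-0.009,53],[-1.8,2.6,1.2,0,0,0,53],[-1.8,2.6,1.2,0,0,0,53],[0,0,0,0,0,0,53]]]'; python3 to.py .436 -.2993 .085 34
```

```text
time: 14.82
ee_pos: [0.4381, -0.3013, 0.1035]
tcp_rot: [179.8, -0.0, 35.1]
wrist_force: [-0.0, -0.5, -0.3]
opening: 0.0452
move cm [-0.06 -0.3   4.55] rot [ 0.004 -0.     0.02 ] after-rot cm [-0.07 -0.28  4.55]
```

```bash
python3 -m pendant '[[[0,-0.3,2.5,0.004,0,0.02,53],[0,0,2,0,0,0,53],[0,0,0,0,0,0,53]]]'; python3 to.py .436 -.2993 .040 34
```

```text
time: 15.07
ee_pos: [0.4366, -0.3003, 0.0576]
tcp_rot: [180.0, -0.1, 34.3]
wrist_force: [-0.6, -0.4, -1.7]
opening: 0.0451
move cm [ 0.   -0.12  4.46] rot [ 0.    -0.001  0.004] after-rot cm [ 0.01 -0.11  4.46]
```

```bash
python3 -m pendant '[[[0,-0.1,1.5,0,0,0,53],[0,0,1.5,0,0,0,53],[0,0,0,0,0,0,53]]]'; python3 -m pendant '[[[0,0,1,0,0,0,53],[0,0,0.4,0,0,0,53],[0,0,0,0,0,0,53]]]'; python3 -m pendant '[[[0,0,0,0,0,0,5],[0,0,0,0,0,0,5],[0,0,0,0,0,0,5],[0,0,0,0,0,0,5],[0,0,0,0,0,0,5]]]' 60;python3 -m pendant '[[[0,0,0,0,0,0,5],[0,0,0,0,0,0,5]]]' 60
```

```text
time: 15.32
ee_pos: [0.4362, -0.299, 0.0287]
tcp_rot: [180.0, -0.1, 34.6]
wrist_force: [-0.2, 0.2, -1.1]
opening: 0.0455
time: 15.57
ee_pos: [0.4373, -0.2991, 0.0168]
tcp_rot: [179.8, -0.1, 34.8]
wrist_force: [-0.1, 0.0, 1.1]
opening: 0.0451
time: 15.98
ee_pos: [0.4383, -0.2996, 0.0193]
tcp_rot: [179.7, -0.2, 34.8]
wrist_force: [1.2, 0.0, -1.7]
opening: 0.0101
time: 16.15
ee_pos: [0.4381, -0.2995, 0.0192]
tcp_rot: [179.7, -0.2, 34.8]
wrist_force: [-0.3, -0.7, -1.8]
opening: 0.0101
```

```bash
python3 -m pendant '[[[0,0,-1.5,0,0,0,5],[0,0,-4,0,0,0,5],[0,0,-4,0,0,0,5],[0,0,-4,0,0,0,5],[0,0,0,0,0,0,5]]]'
python3 -m pendant '[[[1.5,-2.1,0,0,0,0,5],[2.2,-3.15,0,0,0,0,5],[2.2,-3.15,0,0,0,0,5],[2.2,-3.15,0,0,0,0,5],[2.2,-3.15,0,0,0,0,5]]]'
python3 -m pendant '[[[2.2,-3.15,0,0,0,0,5],[2.2,-3.15,0,0,0,0,5],[2.2,-3.15,0,0,0,0,5],[2.2,-3.15,0,0,0,0,5],[2.2,-3.15,0,0,0,0,5]]]'
python3 to.py .4391 .1253 .1 34.8
```

```text
time: 16.57
ee_pos: [0.4345, -0.2974, 0.1552]
tcp_rot: [-179.8, -0.0, 34.8]
wrist_force: [0.6, -1.0, -1.6]
opening: 0.0096
time: 16.98
ee_pos: [0.4367, -0.1191, 0.157]
tcp_rot: [179.9, -0.1, 34.2]
wrist_force: [1.0, 0.4, -1.9]
opening: 0.0096
time: 17.4
ee_pos: [0.4372, 0.0816, 0.1566]
tcp_rot: [179.8, -0.2, 34.1]
wrist_force: [1.7, -0.5, -2.5]
opening: 0.01
move cm [ 2.57 -3.55  8.35] rot [ 0.004 -0.004 -0.012] after-rot cm [ 2.65 -3.48  8.36]
```

```bash
python3 -m pendant '[[[1.3,-1.8,0,0.004,0,-0.012,5],[1,-1.5,1,0,0,0,5],[0,0,4,0,0,0,5],[0,0,4,0,0,0,5],[0,0,1,0,0,0,5]]]'
python3 -m pendant '[[[0,0,0,0,0,0,5]]]'; python3 to.py .4391 .1253 .077 34.8
python3 - <<'E'
from h import *
E=(.4391,.1253);a=np.linspace(0,2*np.pi,60);o=[]
for c in("side","top"):
    im=bot.camera(c); cv2.imwrite(f"pics/k_{c}.png",im[:,:,::-1]);F=10;big=cv2.resize(im,None,fx=F,fy=F,interpolation=cv2.INTER_CUBIC)
    for r,z in((.067,.014),(.058,.031),(.048,.091)):
        p=proj(c,np.c_[E[0]+r*np.cos(a),E[1]+r*np.sin(a),0*a+z]); cv2.polylines(big,[((p+.5)*F).astype(int)],True,(0,255,0),1)
    u,v=(proj(c,(*E,.05))[0]*F).astype(int); o.append(big[v-300:v+300,u-300:u+300])
cv2.imwrite("pics/g8.png",cv2.resize(np.hstack(o)[:,:,::-1],(800,400)))
for n,q in (("side",o[0]),): cv2.imwrite("pics/g8s.png",q[:,:,::-1])
E
```

```text
time: 17.82
ee_pos: [0.4392, 0.1337, 0.0565]
tcp_rot: [179.9, -0.8, 35.4]
wrist_force: [-0.8, 0.0, -2.3]
opening: 0.0102
time: 17.9
ee_pos: [0.4377, 0.1334, 0.0544]
tcp_rot: [180.0, -0.6, 35.5]
wrist_force: [-0.6, 0.3, -2.5]
opening: 0.0101
move cm [-0.36  0.74  0.44] rot [-0.    -0.01   0.011] after-rot cm [-0.35  0.74  0.44]
```

View pics/g8.png

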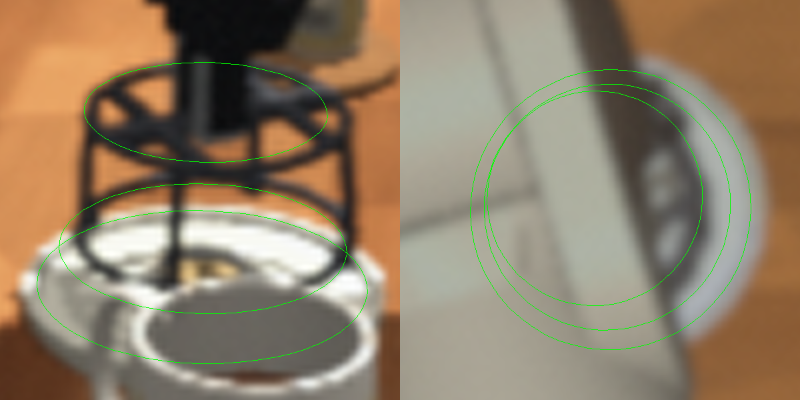

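```bash
python3 -m pendant '[[[-0.05,0.95,0,0,-0.01,0.011,5],[0,0,0.8,0,0,0,5],[0,0,0,0,0,0,5]]]'; python3 to.py .4427 .1253 .06 34.8
```

```text
time: 18.25
ee_pos: [0.4476, 0.1245, 0.054]
tcp_rot: [179.8, -0.5, 34.6]
wrist_force: [-0.7, 0.1, -3.0]
opening: 0.0098
move cm [-0.37 -0.35  2.1 ] rot [ 0.003 -0.009 -0.003] after-rot cm [-0.35 -0.34  2.1 ]
```

```bash
python3 -m pendant '[[[-0.35,-0.35,0.5,0,-0.009,-0.003,5],[0,0,0.7,0,0,0,5],[0,0,0,0,0,0,5]]]'; python3 to.py .4427 .1253 .056 34.8
```

```text
time: 18.5
ee_pos: [0.4442, 0.125, 0.0432]
tcp_rot: [179.7, -0.1, 34.7]
wrist_force: [-0.2, -0.8, -2.1]
opening: 0.0101
move cm [-0.11 -0.11  1.42] rot [ 0.005 -0.002 -0.002] after-rot cm [-0.1  -0.11  1.42]
```

```bash
python3 -m pendant '[[[-0.1,-0.15,0.5,0.005,0,0,5],[0,0,0.5,0,0,0,5],[0,0,0,0,0,0,5]]]'; python3 -m pendant '[[[0,-0.1,0.4,0,0,0,5],[0,0,0.2,0,0,0,5],[0,0,0,0,0,0,5]]]'
```

```text
time: 18.75
ee_pos: [0.4421, 0.1259, 0.0321]
tcp_rot: [-179.9, -0.1, 34.7]
wrist_force: [0.3, -0.1, -2.0]
opening: 0.0096
time: 19.0
ee_pos: [0.4414, 0.1271, 0.0268]
tcp_rot: [-179.9, -0.2, 34.7]
wrist_force: [-0.0, 0.1, -2.0]
opening: 0.0099
```

```bash
python3 -m pendant '[[[0,0.1,0.15,0,0,0,5],[0,0,0,0,0,0,5]]]'; python3 -m pendant '[[[0,0,0.2,0,0,0,5],[0,0,0,0,0,0,5]]]'
```

```text
time: 19.17
ee_pos: [0.4417, 0.1274, 0.0271]
tcp_rot: [-179.8, -0.3, 34.8]
wrist_force: [0.8, 0.4, -2.1]
opening: 0.01
time: 19.33
ee_pos: [0.4423, 0.1277, 0.027]
tcp_rot: [-179.9, -0.4, 34.8]
wrist_force: [1.0, -0.6, -2.1]
opening: 0.0101
```

```bash
python3 -m pendant '[[[0,0.1,0.4,0,0,0,5],[0,0,0,0,0,0,5]]]'; python3 -m pendant '[[[0,0,0.3,0,0,0,5],[0,0,0,0,0,0,5]]]'
```

```text
time: 19.5
ee_pos: [0.4435, 0.128, 0.0275]
tcp_rot: [-179.8, -0.7, 34.8]
wrist_force: [0.3, -0.2, -3.1]
opening: 0.01
time: 19.67
ee_pos: [0.445, 0.1285, 0.027]
tcp_rot: [-179.9, -0.9, 34.9]
wrist_force: [0.1, -0.2, -1.5]
opening: 0.01
```

```bash
python3 -m pendant '[[[-0.35,0,-0.1,0,-0.014,0,5],[0,0,0,0,0,0,5]]]'; python3 -m pendant '[[[0,0,0,0,0,0,50],[0,0,0,0,0,0,50],[0,0,0,0,0,0,50],[0,0,-2,0,0,0,50],[0,0,-2.5,0,0,0,50]]]';python3 -m pendant '[[[0,0,-4,0,0,0,53],[0,0,-4,0,0,0,53],[0,0,-3.5,0,0,0,53],[0,0,0,0,0,0,53]]]'
```

```text
time: 19.83
ee_pos: [0.4419, 0.1262, 0.0273]
tcp_rot: [-179.9, -0.1, 34.8]
wrist_force: [-0.0, -0.3, -1.3]
opening: 0.0101
time: 20.25
ee_pos: [0.4388, 0.1251, 0.0666]
tcp_rot: [-179.8, 0.5, 34.8]
wrist_force: [-0.6, 0.2, 0.1]
opening: 0.0425
time: 20.58
ee_pos: [0.4394, 0.1251, 0.1882]
tcp_rot: [-179.8, 0.5, 34.8]
wrist_force: [1.0, 0.3, 0.4]
opening: 0.0451
```

```bash
python3 -m pendant '[[[0,0,0,0,0,-0.112,47],[0,0,0,0,0,-0.112,47],[0,0,0,0,0,-0.112,47],[2.1,-3,0,0,0,0,47],[2.1,-3,0,0,0,0,47]]]'
python3 -m pendant '[[[2.1,-3,0,0,0,0,47],[2.1,-3,0,0,0,0,47],[2.1,-3,1.5,0,0,0,47],[2.1,-3,1.5,0,0,0,47],[0,0,0,0,0,0,47]]]'
python3 to.py .367 .335 .12 54
python3 - <<'E'
from h import *
a=np.linspace(0,2*np.pi,80);o=[]
for c in("side","top"):
    im=bot.camera(c); cv2.imwrite(f"pics/l_{c}.png",im[:,:,::-1]);F=10;big=cv2.resize(im,None,fx=F,fy=F,interpolation=cv2.INTER_CUBIC)
    for E,L in (((.4391,.1253),((.067,.014),(.048,.066))),((.3985,.312),((.0435,.097),(.035,0)))):
      for r,z in L:
        p=proj(c,np.c_[E[0]+r*np.cos(a),E[1]+r*np.sin(a),0*a+z]); cv2.polylines(big,[((p+.5)*F).astype(int)],True,(0,255,0),2)
    u,v=(proj(c,(.42,.22,.05))[0]*F).astype(int); o.append(big[v-480:v+480,u-480:u+480])
cv2.imwrite("pics/g9.png",cv2.resize(np.hstack(o)[:,:,::-1],(800,400),interpolation=cv2.INTER_AREA))
E
```

```text
time: 21.0
ee_pos: [0.4183, 0.1915, 0.1913]
tcp_rot: [-179.9, 0.1, 54.8]
wrist_force: [-0.7, 0.0, 0.0]
opening: 0.0405
time: 21.42
ee_pos: [0.3651, 0.339, 0.16]
tcp_rot: [-179.9, -0.1, 54.8]
wrist_force: [0.3, 0.5, -0.5]
opening: 0.04
move cm [-0.23  0.4   6.7 ] rot [-0.001 -0.001  0.015] after-rot cm [-0.21  0.39  6.7 ]
```

View pics/g9.png

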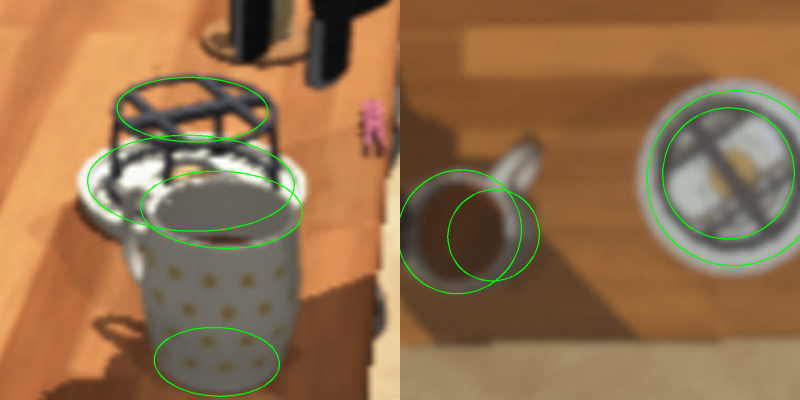

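```bash
python3 -m pendant '[[[-0.2,0.4,2.5,0,0,0.015,47],[0,0,3,0,0,0,47],[0,0,0,0,0,0,47]]]'; python3 to.py .367 .335 .072 54
```

```text
time: 21.77
ee_pos: [0.3711, 0.331, 0.1082]
tcp_rot: [179.9, -0.3, 53.8]
wrist_force: [-0.2, 0.3, -0.0]
opening: 0.0401
move cm [ 0.04 -0.59  6.32] rot [ 0.002 -0.006 -0.003] after-rot cm [ 0.08 -0.57  6.32]
```

```bash
python3 -m pendant '[[[0,-0.6,0,0,-0.006,0,47],[0,0,1,0,0,0,47],[0,0,0,0,0,0,47]]]'; python3 to.py .367 .335 .072 54
```

```text
time: 22.02
ee_pos: [0.3677, 0.333, 0.1009]
tcp_rot: [179.8, -0.1, 53.6]
wrist_force: [-0.6, -0.2, -0.9]
opening: 0.0403
move cm [ 0.11 -0.19  5.59] rot [ 0.003 -0.001 -0.007] after-rot cm [ 0.12 -0.18  5.59]
```

```bash
python3 -m pendant '[[[0.1,-0.15,1.5,0,0,0,47],[0,0,1.5,0,0,0,47],[0,0,0,0,0,0,47]]]';python3 -m pendant '[[[0,0,1.5,0,0,0,47],[0,0,1,0,0,0,47],[0,0,0,0,0,0,47]]]'; python3 to.py .367 .335 .072 54
```

```text
time: 22.27
ee_pos: [0.3694, 0.3357, 0.0745]
tcp_rot: [179.7, -0.4, 53.6]
wrist_force: [-0.2, -1.0, -0.3]
opening: 0.04
time: 22.52
ee_pos: [0.3713, 0.3367, 0.0528]
tcp_rot: [179.7, -0.7, 53.5]
wrist_force: [-1.2, 0.7, -0.5]
opening: 0.0403
move cm [-0.4  -0.25  0.77] rot [ 0.006 -0.012 -0.008] after-rot cm [-0.39 -0.24  0.78]
```

```bash
python3 -m pendant '[[[-0.4,-0.25,0.8,0.006,-0.012,-0.008,47],[0,0,0,0,0,0,47]]]'; python3 -m pendant '[[[0,0,0,0,0,0,0],[0,0,0,0,0,0,0],[0,0,0,0,0,0,0],[0,0,0,0,0,0,0],[0,0,0,0,0,0,0]]]' 70;python3 -m pendant '[[[0,0,0,0,0,0,0],[0,0,0,0,0,0,0]]]' 70; python3 to.py .367 .335 .072 54
```

```text
time: 22.68
ee_pos: [0.3672, 0.3353, 0.0459]
tcp_rot: [-180.0, -0.0, 54.0]
wrist_force: [-0.2, -0.5, -0.0]
opening: 0.0401
time: 23.1
ee_pos: [0.3677, 0.3358, 0.0478]
tcp_rot: [-180.0, -0.1, 54.0]
wrist_force: [-0.3, 0.1, -2.9]
opening: 0.0042
time: 23.27
ee_pos: [0.3676, 0.3357, 0.0477]
tcp_rot: [-180.0, -0.1, 54.0]
wrist_force: [-0.2, -0.3, -1.0]
opening: 0.0037
move cm [-0.09 -0.    0.27] rot [-0.001 -0.002  0.001] after-rot cm [-0.09 -0.    0.27]
```

```bash
python3 -m pendant '[[[0,0,-1.5,0,0,0,0],[0,0,-3,0,0,0,0],[0,0,-3,0,0,0,0],[0,0,-3,0,0,0,0],[0,0,-3,0,0,0,0]]]';python3 -m pendant '[[[0,0,-1,0,0,0,0],[0,0,0,0,0,0,0]]]'; python3 to.py .4075 .1482 .21 54
```

```text
time: 23.68
ee_pos: [0.3639, 0.3324, 0.1789]
tcp_rot: [-179.8, 0.8, 54.1]
wrist_force: [-0.1, 0.3, -2.5]
opening: 0.0037
time: 23.85
ee_pos: [0.3655, 0.3338, 0.1948]
tcp_rot: [-179.8, 0.3, 54.0]
wrist_force: [0.6, -0.6, -2.5]
opening: 0.0039
move cm [-12.55  14.3    1.22] rot [-0.003  0.006  0.001] after-rot cm [-12.54  14.31   1.18]
```

```bash
python3 -m pendant '[[[-1,1.1,0,0,0,0,0],[-1.8,2.05,0,0,0,0,0],[-1.8,2.05,0,0,0,0,0],[-1.8,2.05,0,0,0,0,0],[-1.8,2.05,0,0,0,0,0]]]';python3 -m pendant '[[[-1.8,2.05,0,0,0,0,0],[-1.8,2.05,0,0,0,0,0],[-0.6,0.7,0,0,0,0,0],[0,0,0,0,0,0,0]]]'; python3 to.py .4075 .1482 .155 54
python3 - <<'E'
from h import *
a=np.linspace(0,2*np.pi,80);o=[]
G=np.array(bot.get_obs()["ee_pos"]);E0=G[:2]+[.0316,-.0229];dz=G[2]-.0477
for c in("side",):
    im=bot.camera(c); F=10;big=cv2.resize(im,None,fx=F,fy=F,interpolation=cv2.INTER_CUBIC)
    for E,L in (((.4391,.1253),((.067,.014),(.048,.066))),(E0,((.0435,.097+dz),(.035,dz)))):
      for r,z in L:
        p=proj(c,np.c_[E[0]+r*np.cos(a),E[1]+r*np.sin(a),0*a+z]); cv2.polylines(big,[((p+.5)*F).astype(int)],True,(0,255,0),2)
    u,v=(proj(c,(.42,.13,.1))[0]*F).astype(int); o.append(big[v-480:v+480,u-480:u+480])
cv2.imwrite("pics/g10.png",cv2.resize(np.hstack(o)[:,:,::-1],(600,600),interpolation=cv2.INTER_AREA))
E
```

```text
time: 24.27
ee_pos: [0.3916, 0.2126, 0.1862]
tcp_rot: [-179.6, 0.7, 54.5]
wrist_force: [1.0, 0.6, -2.2]
opening: 0.0036
time: 24.6
ee_pos: [0.4051, 0.1433, 0.1783]
tcp_rot: [-179.4, 1.1, 54.3]
wrist_force: [-0.9, 0.7, -2.3]
opening: 0.0039
move cm [ 0.63 -0.04  5.02] rot [-0.01   0.019  0.005] after-rot cm [ 0.53 -0.09  5.03]
```

View pics/g10.png

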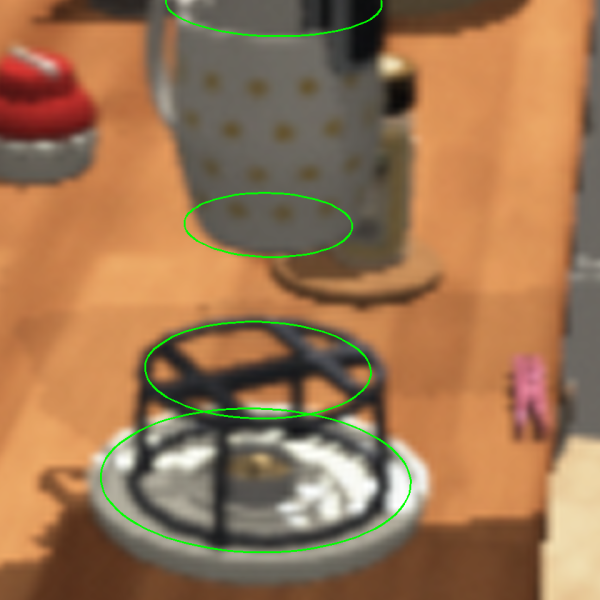

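```bash
python3 -m pendant '[[[0.6,0.1,0,-0.01,0.019,0.005,0],[0,0,1,0,0,0,0],[0,0,0,0,0,0,0]]]'; python3 to.py .4095 .1478 .1427 54
```

```text
time: 24.9
ee_pos: [0.409, 0.1507, 0.1651]
tcp_rot: [-179.9, -0.0, 54.0]
wrist_force: [-0.6, -0.8, -3.1]
opening: 0.0038
move cm [-0.21  0.22  4.94] rot [-0.002 -0.     0.001] after-rot cm [-0.21  0.21  4.94]
```

```bash
python3 -m pendant '[[[0,0,1,0,0,0,0],[0,0,1,0,0,0,0],[0,0,0,0,0,0,0]]]'; python3 to.py .4095 .1478 .1427 54
```

```text
time: 25.15
ee_pos: [0.4082, 0.1533, 0.1429]
tcp_rot: [-179.9, -0.0, 54.3]
wrist_force: [0.0, -0.1, -2.5]
opening: 0.0037
move cm [-0.37  0.43  2.72] rot [-0.002 -0.     0.005] after-rot cm [-0.37  0.43  2.72]
```

```bash
python3 -m pendant '[[[-0.37,0.43,0.5,0,0,0.005,0],[0,0,0.7,0,0,0,0],[0,0,0,0,0,0,0]]]'; python3 to.py .4095 .1478 .1427 54
```

```text
time: 25.4
ee_pos: [0.4091, 0.1482, 0.1294]
tcp_rot: [-179.8, 0.0, 54.1]
wrist_force: [-0.6, -0.6, -2.2]
opening: 0.0038
move cm [-0.01  0.06  1.37] rot [-0.003  0.     0.002] after-rot cm [-0.01  0.06  1.37]
```

```bash
python3 -m pendant '[[[-0.1,0.1,0.6,0,0,0,0],[0,0,0.4,0,0,0,0],[0,0,0,0,0,0,0]]]'; python3 -m pendant '[[[-0.1,0.1,0.3,0,0,0,0],[0,0,0,0,0,0,0]]]';python3 -m pendant '[[[0,0,0.2,0,0,0,0],[0,0,0,0,0,0,0]]]'
```

```text
time: 25.65
ee_pos: [0.4096, 0.1466, 0.1187]
tcp_rot: [-179.9, -0.0, 54.1]
wrist_force: [-0.5, 0.2, -1.8]
opening: 0.0039
time: 25.82
ee_pos: [0.4098, 0.1452, 0.1159]
tcp_rot: [-179.9, -0.0, 54.1]
wrist_force: [-0.0, -0.7, -3.3]
opening: 0.0038
time: 25.98
ee_pos: [0.4097, 0.1456, 0.1158]
tcp_rot: [-179.8, -0.2, 54.1]
wrist_force: [0.8, 0.2, -3.0]
opening: 0.0038
```

```bash
python3 -m pendant '[[[0,0,0,0,0,0,30],[0,0,0,0,0,0,42],[0,0,0,0,0,0,42],[0,0,0,0,0,0,42]]]';python3 -m pendant '[[[0,0,-2,0,0,0,42],[0,0,-3,0,0,0,42],[0,0,-3,0,0,0,42],[0,0,0,0,0,0,42]]]'
python3 - <<'E'
from h import *
st(); 
for c in("side","top"):
    bot.camera(c)
    for t in("mug","warmer_stand","teaspoon"):
        print(c,t,[(np.round(k["extent"]).tolist(),round(k["confidence"],2)) for k in bot.masks_of(c,t)[:1]],[np.round(k["uv"],1).tolist() for k in bot.mark_of(c,t)[:1]])
a=np.linspace(0,2*np.pi,80)
for c in("side","top"):
    P=np.vstack([proj(c,np.c_[.4391+r*np.cos(a),.1253+r*np.sin(a),0*a+z]) for r,z in((.0435,.165),(.035,.068))]);print(c,P.min(0).round(1),P.max(0).round(1))
E
```

```text
time: 26.32
ee_pos: [0.411, 0.1457, 0.1169]
tcp_rot: [-180.0, -0.3, 54.1]
wrist_force: [0.5, -0.3, -0.6]
opening: 0.0362
time: 26.65
ee_pos: [0.4096, 0.1448, 0.1978]
tcp_rot: [-179.9, -0.1, 54.0]
wrist_force: [0.4, -0.3, 0.7]
opening: 0.0364
{'time': 26.65, 'ee_pos': [0.4096, 0.1448, 0.1978], 'tcp_rot': [-179.8852, -0.0865, 54.0498], 'wrist_force': [0.416, -0.2544, 0.7124], 'opening': 0.0364, 'q': [19.3574, -10.7545, -5.1604, 95.5884, 0.1437, 145.3075]}
side mug [([328.0, 160.0, 363.0, 205.0], 0.78)] [[346.1, 197.2]]
side warmer_stand [([330.0, 196.0, 369.0, 228.0], 0.86)] [[349.3, 220.1]]
side teaspoon [] [[361.3, 156.3]]
top mug [([266.0, 200.0, 288.0, 234.0], 0.61)] [[274.0, 216.5]]
top warmer_stand [([274.0, 212.0, 293.0, 239.0], 0.53)] [[273.5, 220.7]]
top teaspoon [([427.0, 206.0, 460.0, 218.0], 0.45)] [[445.2, 210.2]]
side [331.2 160.1] [365.1 205.8]
top [253.7 203.1] [285.1 234.4]
```

Run:
```python
from h import *
im=bot.camera("top");x0,y0,x1,y1=420,198,470,226
hs=cv2.cvtColor(im,cv2.COLOR_RGB2HSV)[y0:y1,x0:x1].astype(int);m=((hs[...,1]<95)&(hs[...,2]>95)).astype(np.uint8)
n,l,s,_=cv2.connectedComponentsWithStats(m);i=1+np.argmax(s[1:,4]);ys,xs=np.nonzero(l==i)
W=np.array([at("top",(x+x0,y+y0),.005) for x,y in zip(xs,ys)])
c=W.mean(0);d=np.linalg.svd(W-c)[2][0];t=(W-c)@d;print(s[i],"dir",d,np.degrees(np.arctan2(d[1],d[0])),"len",t.min(),t.max(),"mid",c+d*(t.min()+t.max())/2)
n_=np.array([-d[1],d[0]]);w=(W-c)@n_
for a in np.arange(t.min(),t.max(),.015):
    k=(t>=a)&(t<a+.015); print(round(a,3),k.sum(),w[k].mean().round(4),np.ptp(w[k]).round(3), (c+d*(a+.0075)+n_*w[k].mean()).round(4))
```

```text
[  5   8  39  13 199] dir [-0.16206149  0.98678066] 99.32657304011649 len -0.07326437837471704 0.056031725387389264 mid [ 0.4666297  -0.42692658]
-0.073 21 0.0001 0.015 [ 0.4758 -0.4833]
-0.058 21 0.0002 0.015 [ 0.4733 -0.4685]
-0.043 18 -0.0001 0.011 [ 0.4711 -0.4537]
-0.028 16 -0.0001 0.011 [ 0.4687 -0.4389]
-0.013 14 -0.0006 0.01 [ 0.4667 -0.424 ]
0.002 17 -0.0 0.014 [ 0.4637 -0.4093]
0.017 34 0.0004 0.027 [ 0.461  -0.3946]
0.032 40 -0.0002 0.029 [ 0.4591 -0.3797]
0.047 18 0.0001 0.02 [ 0.4563 -0.3649]
```

```bash
python3 -m pendant '[[[0,0,-1,0,0,-0.12,42],[0,0,0,0,0,-0.12,42],[0,0,0,0,0,-0.12,42],[0,0,0,0,0,-0.12,42],[0,0,0,0,0,-0.12,42]]]'
python3 -m pendant '[[[0,0,0,0,0,-0.12,35],[0,0,0,0,0,-0.07,35],[-3.5,-0.2,0,0,0,0,35],[-4,-0.25,0,0,0,0,35],[-4,-0.25,0,0,0,0,35]]]'
python3 -m pendant '[[[-4,-0.25,0,0,0,0,35],[-4,-0.25,0,0,0,0,35],[-4,-0.25,0,0,0,0,35],[-4,-0.25,0,0,0,0,35],[-4,-0.25,0,0,0,0,35]]]'
python3 -m pendant '[[[-4,-0.25,0,0,0,0,35],[-4,-0.25,0,0,0,0,35],[-4,-0.25,0,0,0,0,35],[-4,-0.25,0,0,0,0,35],[0,0,0,0,0,0,35]]]'
python3 to.py .4666 -.427 .1 99.3
```

```text
time: 27.82
ee_pos: [0.4082, 0.1443, 0.2033]
tcp_rot: [-179.6, -0.0, 89.5]
wrist_force: [0.3, 0.6, 0.2]
opening: 0.0358
time: 28.23
ee_pos: [0.4242, 0.033, 0.2028]
tcp_rot: [-179.7, -0.2, 102.1]
wrist_force: [0.9, -0.9, -0.1]
opening: 0.0299
time: 28.65
ee_pos: [0.4536, -0.1735, 0.2032]
tcp_rot: [-179.9, -0.1, 102.3]
wrist_force: [0.7, 0.8, 0.3]
opening: 0.0299
time: 29.07
ee_pos: [0.4766, -0.3443, 0.2005]
tcp_rot: [-179.8, -0.1, 102.0]
wrist_force: [1.0, -1.5, -0.1]
opening: 0.0299
move cm [-7.91 -2.66 12.74] rot [-0.003 -0.002  0.047] after-rot cm [-8.   -2.32 12.75]
```

```bash
python3 -m pendant '[[[0,0,2,0,0,0.047,35],[-4,-1.15,4,0,0,0,35],[-4,-1.15,4,0,0,0,35],[0,0,3,0,0,0,35],[0,0,0,0,0,0,35]]]'
python3 to.py .4666 -.427 .03 99.3
```

```text
time: 29.48
ee_pos: [0.4686, -0.4096, 0.0868]
tcp_rot: [-179.9, -0.1, 99.0]
wrist_force: [-0.4, 1.3, -1.6]
opening: 0.0299
move cm [-1.7  -0.45  8.38] rot [-0.001 -0.001 -0.006] after-rot cm [-1.69 -0.47  8.38]
```

```bash
python3 -m pendant '[[[-1.7,-0.45,3,0,0,-0.005,35],[0,0,3,0,0,0,35],[0,0,0,0,0,0,35]]]'
python3 to.py .4666 -.427 .012 99.3
```

```text
time: 29.73
ee_pos: [0.4673, -0.4273, 0.0283]
tcp_rot: [-180.0, 0.0, 99.3]
wrist_force: [-0.9, 1.1, -0.6]
opening: 0.0299
move cm [ 0.04 -0.06  4.33] rot [-0.  0. -0.] after-rot cm [ 0.04 -0.06  4.33]
```

```bash
python3 -m pendant '[[[0,0,2,0,0,0,35],[0,0,1.5,0,0,0,35],[0,0,0.6,0,0,0,35],[0,0,0,0,0,0,35]]]'; python3 to.py .4666 -.427 .003 99.3
```

```text
time: 30.07
ee_pos: [0.4701, -0.4272, -0.0061]
tcp_rot: [179.8, 0.3, 99.4]
wrist_force: [-0.7, 0.4, -0.8]
opening: 0.0297
move cm [ 0.09 -0.35  1.79] rot [0.004 0.005 0.002] after-rot cm [ 0.08 -0.35  1.79]
```

```bash
python3 -m pendant '[[[0.1,-0.35,0.6,0.004,0.005,0,35],[0,0,0.6,0,0,0,35],[0,0,0,0,0,0,35]]]'; python3 -m pendant '[[[0,0,0.4,0,0,0,35],[0,0,0,0,0,0,35]]]';python3 to.py .4666 -.427 .003 99.3
```

```text
time: 30.32
ee_pos: [0.4683, -0.4275, -0.0143]
tcp_rot: [179.9, 0.2, 99.5]
wrist_force: [-0.3, -0.4, -0.4]
opening: 0.0299
time: 30.48
ee_pos: [0.4688, -0.4279, -0.0174]
tcp_rot: [179.8, 0.2, 99.5]
wrist_force: [0.0, -0.5, -0.5]
opening: 0.03
move cm [ 0.13 -0.2   0.66] rot [0.003 0.004 0.003] after-rot cm [ 0.13 -0.2   0.66]
```

```bash
python3 -m pendant '[[[0.1,-0.2,0.4,0.003,0.004,0,35],[0,0,0,0,0,0,35]]]'; python3 -m pendant '[[[0,0,0.4,0,0,0,35],[0,0,0,0,0,0,35]]]';python3 -m pendant '[[[0,0,0.3,0,0,0,35],[0,0,0,0,0,0,35]]]'
```

```text
time: 30.65
ee_pos: [0.4667, -0.4274, -0.0212]
tcp_rot: [180.0, 0.0, 99.5]
wrist_force: [-1.1, 1.4, -0.6]
opening: 0.0297
time: 30.82
ee_pos: [0.4667, -0.4275, -0.0255]
tcp_rot: [180.0, 0.0, 99.4]
wrist_force: [0.2, -0.6, -0.4]
opening: 0.0299
time: 30.98
ee_pos: [0.4666, -0.4275, -0.029]
tcp_rot: [180.0, 0.0, 99.4]
wrist_force: [0.3, -0.8, 0.5]
opening: 0.0298
```

```bash
python3 -m pendant '[[[0,0,0.25,0,0,0,35],[0,0,0,0,0,0,35]]]'; python3 -m pendant '[[[0,0,0.25,0,0,0,35],[0,0,0,0,0,0,35]]]'
```

```text
time: 31.15
ee_pos: [0.4665, -0.4275, -0.0318]
tcp_rot: [180.0, 0.0, 99.4]
wrist_force: [1.6, 0.8, -1.0]
opening: 0.0301
time: 31.32
ee_pos: [0.4671, -0.428, -0.0318]
tcp_rot: [179.9, 0.1, 99.4]
wrist_force: [0.1, 0.0, -1.0]
opening: 0.0302
```

```bash
python3 -m pendant '[[[0,0,-0.25,0,0,0,35],[0,0,0,0,0,0,35]]]'; python3 -m pendant '[[[0,0,0,0,0,0,0],[0,0,0,0,0,0,0],[0,0,0,0,0,0,0],[0,0,0,0,0,0,0],[0,0,0,0,0,0,0]]]' 60;python3 -m pendant '[[[0,0,0,0,0,0,0],[0,0,0,0,0,0,0]]]'
```

```text
time: 31.48
ee_pos: [0.4674, -0.4283, -0.0285]
tcp_rot: [179.9, 0.2, 99.4]
wrist_force: [-0.8, 0.3, 0.2]
opening: 0.0296
time: 31.9
ee_pos: [0.4676, -0.4283, -0.0283]
tcp_rot: [179.8, 0.2, 99.4]
wrist_force: [0.3, -0.2, 1.9]
opening: 0.0058
time: 32.07
ee_pos: [0.4676, -0.4283, -0.0283]
tcp_rot: [179.8, 0.2, 99.4]
wrist_force: [-1.2, 0.5, 2.4]
opening: 0.0052
```

```bash
python3 -m pendant '[[[0,0,-1,0,0,0,0],[0,0,-3,0,0,0,0],[0,0,-4,0,0,0,0],[0,0,-4,0,0,0,0],[0,0,-4,0,0,0,0]]]'
python3 -m pendant '[[[-0,0,-1,0,0,-0.117,0],[0,0,0,0,0,-0.117,0],[0,0,0,0,0,-0.117,0],[0,0,0,0,0,-0.117,0],[0,0,0,0,0,-0.117,0]]]'
python3 -m pendant '[[[0,0,0,0,0,-0.117,0],[0,0,0,0,0,-0.117,0],[0,0,0,0,0,-0.117,0],[0,0,0,0,0,-0.117,0],[0,0,0,0,0,-0.117,0]]]'
python3 -m pendant '[[[0,0,0,0,0,-0.117,0],[0,0,0,0,0,-0.117,0],[0,0,0,0,0,0,0]]]'
python3 to.py .431 -.02 .14 180
python3 - <<'E'
from h import *
im=bot.camera("side"); cv2.imwrite("pics/m_side.png",im[:,:,::-1])
print([(k["extent"],k["confidence"]) for k in bot.masks_of("side","teaspoon")[:2]])
E
```

```text
time: 32.48
ee_pos: [0.4623, -0.4236, 0.1268]
tcp_rot: [-179.4, -0.7, 99.4]
wrist_force: [0.6, -0.4, -0.1]
opening: 0.0056
time: 32.9
ee_pos: [0.4653, -0.4263, 0.154]
tcp_rot: [180.0, 0.2, 134.1]
wrist_force: [0.1, 0.4, -0.3]
opening: 0.0055
time: 33.32
ee_pos: [0.465, -0.426, 0.1574]
tcp_rot: [-179.9, 0.2, 169.4]
wrist_force: [0.4, -0.7, -0.5]
opening: 0.0058
time: 33.57
ee_pos: [0.4647, -0.4258, 0.159]
tcp_rot: [-179.8, 0.2, -176.2]
wrist_force: [-0.7, 0.4, 0.4]
opening: 0.0058
move cm [ 0.66 40.73  4.47] rot [-0.003  0.003  0.067] after-rot cm [ 3.37 40.58  4.6 ]
[([373.6, 108.5, 379.1, 107.3], 0.56), ([358.5, 155.6, 378.3, 187.2], 0.44)]
```

```bash
python3 -m pendant '[[[0,0,0,0,0,0.067,0],[0.3,3.5,0,0,0,0,0],[0.34,4,0,0,0,0,0],[0.34,4,0,0,0,0,0],[0.34,4,0,0,0,0,0]]]'
python3 -m pendant '[[[0.34,4,0,0,0,0,0],[0.34,4,0,0,0,0,0],[0.34,4,0,0,0,0,0],[0.34,4,0,0,0,0,0],[0.34,4,0,0,0,0,0]]]'
python3 to.py .431 -.02 .14 180
```

```text
time: 34.08
ee_pos: [0.4541, -0.272, 0.1552]
tcp_rot: [-179.9, 0.0, 177.5]
wrist_force: [0.1, 1.2, 0.9]
opening: 0.0055
time: 34.5
ee_pos: [0.4449, -0.0636, 0.1556]
tcp_rot: [-179.9, 0.2, 175.9]
wrist_force: [0.9, -1.1, -0.6]
opening: 0.0058
move cm [1.71 4.26 4.24] rot [-0.003  0.003 -0.071] after-rot cm [1.39 4.36 4.26]
```

```bash
python3 -m pendant '[[[0,0,0,0,0,-0.071,0],[0.7,2.1,1,0,0,0,0],[0.7,2,2,0,0,0,0],[0,0,4,0,0,0,0],[0,0,0,0,0,0,0]]]'
python3 to.py .431 -.02 .04 180
```

```text
time: 34.92
ee_pos: [0.4303, -0.0119, 0.0861]
tcp_rot: [-179.9, 0.5, 179.5]
wrist_force: [-1.0, -0.3, -1.4]
opening: 0.0055
move cm [-0.02 -0.8   7.31] rot [-0.001  0.008 -0.009] after-rot cm [-0.07 -0.81  7.31]
```

```bash
python3 -m pendant '[[[0,0,3,0,0,0,0],[0,0,3,0,0,0,0],[0,0,0,0,0,0,0]]]'
python3 to.py .431 -.02 .04 180
python3 - <<'E'
from h import *
im=bot.camera("side"); cv2.imwrite("pics/n_side.png",im[:,:,::-1]);u,v=proj("side",(.43,-.02,.03))[0].astype(int)
cv2.imwrite("pics/n.png",cv2.resize(im[v-40:v+40,u-40:u+40],(480,480),interpolation=cv2.INTER_CUBIC)[:,:,::-1])
st()
for c in ("side","top"):
  if c=="top": bot.camera("top")
  print(c,[(k["extent"],k["confidence"]) for k in bot.masks_of(c,"teaspoon")[:2]])
E
```

```text
time: 35.17
ee_pos: [0.4321, -0.012, 0.0289]
tcp_rot: [-179.9, 0.7, 179.0]
wrist_force: [-1.2, 0.5, -0.3]
opening: 0.0056
move cm [ 0.12 -0.8   1.59] rot [-0.001  0.012 -0.017] after-rot cm [ 0.11 -0.8   1.59]
{'time': 35.2167, 'ee_pos': [0.4332, -0.0121, 0.0317], 'tcp_rot': [-179.9301, 0.8248, 179.0186], 'wrist_force': [0.6044, -0.1443, 1.205], 'opening': 0.0056, 'q': [-1.5509, -12.023, -24.6139, 76.5837, -0.0617, -0.5695]}
side [([302.6, 149.3, 325.3, 178.2], 0.56), ([368.7, 184.0, 374.5, 182.9], 0.5)]
top [([257.3, 205.8, 292.5, 237.5], 0.27)]
```

Run:
```python
from h import *
im=bot.camera("top")
hs=cv2.cvtColor(im,cv2.COLOR_RGB2HSV)[198:226,420:470].astype(int);print("old spot",((hs[...,1]<95)&(hs[...,2]>95)).sum())
im=bot.camera("side")
# spoon expected, bowl toward robot: project points
p=proj("side",[(.431+x,-.012,.06) for x in(-.065,-.045,0,.045,.065)]).round(1);print(p.tolist())
hs=cv2.cvtColor(im,cv2.COLOR_RGB2HSV).astype(int)
m=((hs[...,1]<80)&(hs[...,2]>90))
x0,y0=int(p[:,0].min())-6,int(p[:,1].min())-10
for r in range(y0,y0+34): print(r,''.join('#' if v else '.' for v in m[r,x0:x0+66]))
print(x0)
```

```text
old spot 0
[[378.6, 184.7], [371.7, 184.2], [356.4, 183.1], [341.2, 182.0], [334.5, 181.5]]
171 .##..#################################............................
172 .##..##################################...........................
173 .##..##################################...........................
174 .##...#################################.#.........................
175 .##..##################################...........................
176 ..#####################################...........................
177 ..########.###########################............................
178 ..########.#####################.#####............................
179 ..##############...#####...###########..#.........................
180 ..###############.######..##################......................
181 ...#############################################..................
182 ...###############################################................
183 ....#############################################.................
184 .....##.#######################################...................
185 .....#####
[... 709 characters left out ...]
.########################................................
196 ..........######################..................................
197 ..........##..##################..................................
198 ..........##...#####..#####..##...................................
199 ..........####.#####..##########..................................
200 ...........####################...................................
201 ...........###################....................................
202 ............##################....................................
203 ..............###############.....##..#...........................
204 ...................#####............##............................
328
```

```bash
python3 -m pendant '[[[0.1,-0.8,2,0,0.012,-0.017,0],[0,0,1.8,0,0,0,0],[0,0,0,0,0,0,0]]]'; python3 to.py .431 -.02 .0 180
```

```text
time: 35.72
ee_pos: [0.4384, -0.0207, 0.0004]
tcp_rot: [-179.9, 0.9, -179.9]
wrist_force: [-0.9, -0.5, -0.7]
opening: 0.0054
move cm [0.78 0.08 2.73] rot [-0.002  0.015  0.001] after-rot cm [0.74 0.07 2.74]
```

```bash
python3 -m pendant '[[[0.7,0,0,0,0.016,0,0],[0,0,1,0,0,0,0],[0,0,0.8,0,0,0,0],[0,0,0,0,0,0,0]]]'; python3 to.py .431 -.02 -.0015 180
```

```text
time: 36.05
ee_pos: [0.4328, -0.0209, -0.0147]
tcp_rot: [-179.9, 0.1, -180.0]
wrist_force: [-0.1, -0.3, -0.1]
opening: 0.0059
move cm [0.19 0.1  1.38] rot [-0.002  0.002  0.   ] after-rot cm [0.18 0.09 1.38]
```

```bash
python3 -m pendant '[[[0.2,0.1,0.6,0,0,0,0],[0,0,0.4,0,0,0,0],[0,0,0,0,0,0,0]]]'; python3 -m pendant '[[[0,0,0.3,0,0,0,0],[0,0,0,0,0,0,0]]]'; python3 -m pendant '[[[0,0,0.25,0,0,0,0],[0,0,0,0,0,0,0]]]'
```

```text
time: 36.3
ee_pos: [0.431, -0.0197, -0.0251]
tcp_rot: [-179.9, 0.2, -180.0]
wrist_force: [0.3, 0.7, -0.3]
opening: 0.0059
time: 36.47
ee_pos: [0.4313, -0.0196, -0.0281]
tcp_rot: [-179.9, 0.2, -180.0]
wrist_force: [-0.3, -0.5, 0.3]
opening: 0.0058
time: 36.63
ee_pos: [0.4319, -0.0196, -0.0277]
tcp_rot: [-179.9, 0.3, -180.0]
wrist_force: [0.1, -0.3, 0.3]
opening: 0.0062
```

```bash
python3 -m pendant '[[[0,0,0,0,0,0,30],[0,0,0,0,0,0,30],[0,0,0,0,0,0,30],[0,0,-2,0,0,0,30],[0,0,-4,0,0,0,30]]]' 40
python3 -m pendant '[[[0,0,-4,0,0,0,80],[0,0,-4,0,0,0,80],[0,0,-4,0,0,0,80],[0.5,-4,0,0,0,0,80],[0.5,-4,0,0,0,0,80]]]'
python3 -m pendant '[[[0.4,-3,0,0,0,0,80],[0,0,0,0,0,0,80]]]'
python3 to.py .4173 -.1417 .15 180
```

```text
time: 37.05
ee_pos: [0.4272, -0.0193, 0.0268]
tcp_rot: [-179.9, -0.3, -180.0]
wrist_force: [0.6, 0.2, 0.3]
opening: 0.0256
time: 37.47
ee_pos: [0.4194, -0.0954, 0.1577]
tcp_rot: [-179.9, 0.0, -179.3]
wrist_force: [1.6, 0.0, -0.6]
opening: 0.0684
time: 37.63
ee_pos: [0.4159, -0.1306, 0.1594]
tcp_rot: [-179.8, 0.2, -179.4]
wrist_force: [-0.2, 1.2, 1.0]
opening: 0.0683
move cm [-0.12 -1.09  3.64] rot [-0.004  0.003  0.011] after-rot cm [-0.14 -1.11  3.64]
```

```bash
python3 -m pendant '[[[-0.1,-1.1,2,0,0,0.011,80],[0,0,2,0,0,0,80],[0,0,0,0,0,0,80]]]'; python3 to.py .4173 -.1417 .06 180
python3 - <<'E'
from h import *
im=bot.camera("side")
for t in("spice_jar",):
    print([(k["extent"],k["confidence"]) for k in bot.masks_of("side",t)[:2]])
a=np.linspace(0,2*np.pi,40)
P=np.vstack([proj("side",np.c_[.4173+.0205*np.cos(a),-.1417+.0205*np.sin(a),0*a+z]) for z in(.008,.113)]);print(P.min(0),P.max(0))
E
```

```text
time: 37.88
ee_pos: [0.4175, -0.1443, 0.1189]
tcp_rot: [-179.7, 0.3, 179.7]
wrist_force: [-0.5, 0.9, -0.1]
opening: 0.0682
move cm [0.07 0.3  8.59] rot [-0.004  0.005 -0.005] after-rot cm [0.02 0.26 8.59]
[([362.6, 155.7, 376.3, 186.0], 0.64)]
[358.49355744 149.79677364] [372.60987097 185.20862552]
```

```bash
python3 -m pendant '[[[0.2,0.3,1.5,-0.004,0.005,-0.005,80],[0,0,2.5,0,0,0,80],[0,0,0,0,0,0,80]]]'; python3 to.py .4160 -.1417 .06 180
```

```text
time: 38.23
ee_pos: [0.4187, -0.1405, 0.085]
tcp_rot: [-179.8, 0.4, -179.8]
wrist_force: [-0.7, 0.3, -0.6]
opening: 0.0683
move cm [ 0.31 -0.11  5.2 ] rot [-0.003  0.007  0.003] after-rot cm [ 0.27 -0.12  5.2 ]
```

```bash
python3 -m pendant '[[[0.3,-0.1,1.5,-0.003,0.007,0.003,80],[0,0,2,0,0,0,80],[0.2,0,1.5,0,0.005,0,80],[0,0,0,0,0,0,80]]]'; python3 to.py .4160 -.1417 .06 180
```

```text
time: 38.57
ee_pos: [0.4166, -0.1407, 0.04]
tcp_rot: [-179.9, 0.0, -179.8]
wrist_force: [-0.3, -0.3, -0.3]
opening: 0.0684
move cm [ 0.06 -0.1   0.7 ] rot [-0.001  0.001  0.003] after-rot cm [ 0.06 -0.1   0.7 ]
```

Close on the jar.

```bash
python3 -m pendant '[[[0,0,0.5,0,0,0.003,30],[0,0,0,0,0,0,30],[0,0,0,0,0,0,30],[0,0,0,0,0,0,30],[0,0,0,0,0,0,30]]]' 40;python3 -m pendant '[[[0,0,0,0,0,0,30],[0,0,0,0,0,0,30]]]'
```

```text
time: 38.98
ee_pos: [0.4185, -0.1407, 0.0392]
tcp_rot: [-179.8, 0.3, -180.0]
wrist_force: [0.3, -0.2, -0.4]
opening: 0.04
time: 39.15
ee_pos: [0.419, -0.1409, 0.0401]
tcp_rot: [-179.8, 0.3, -180.0]
wrist_force: [-0.8, 0.0, -0.9]
opening: 0.0405
```

```bash
python3 -m pendant '[[[0,0,-2,0,0.005,0,30],[0,0,-3,0,0,0,30],[-0.2,-2.5,0,0,0,0,30],[-0.2,-3.2,0,0,0,0,30],[-0.1,-2.7,0,0,0,0,30]]]';python3 -m pendant '[[[0,0,0,0,0,0,30],[0,0,0,0,0,0,30]]]'; python3 to.py .424 -.225 .0587 180
```

```text
time: 39.57
ee_pos: [0.424, -0.2236, 0.0934]
tcp_rot: [-179.8, 0.0, -179.6]
wrist_force: [1.2, -0.3, -0.5]
opening: 0.04
time: 39.73
ee_pos: [0.4242, -0.2279, 0.0937]
tcp_rot: [-179.8, 0.1, -179.8]
wrist_force: [-0.1, 0.6, -0.8]
opening: 0.0405
move cm [0.03 0.31 6.2 ] rot [-0.004  0.002  0.003] after-rot cm [0.02 0.29 6.2 ]
```

```bash
python3 -m pendant '[[[0.1,0.3,1.5,-0.004,0.003,0.003,30],[0,0,2,0,0,0,30],[0,0,1.3,0,0,0,30],[0,0,0,0,0,0,30]]]'; python3 -m pendant '[[[0.2,0,0.5,-0.002,0.006,0,30],[0,0,0.4,0,0,0,30],[0,0,0,0,0,0,30]]]'; python3 to.py .424 -.225 .0587 180
```

```text
time: 40.07
ee_pos: [0.4235, -0.224, 0.0449]
tcp_rot: [-180.0, -0.0, 180.0]
wrist_force: [0.1, 0.2, -2.2]
opening: 0.0403
time: 40.32
ee_pos: [0.4213, -0.2227, 0.0362]
tcp_rot: [179.9, -0.4, -180.0]
wrist_force: [0.2, 0.9, -1.1]
opening: 0.0403
move cm [-0.28 -0.23  0.45] rot [ 0.002 -0.007  0.001] after-rot cm [-0.27 -0.23  0.45]
```

```bash
python3 -m pendant '[[[-0.2,0,0.35,0.002,-0.007,0,30],[0,0,0,0,0,0,30]]]'; python3 -m pendant '[[[0,0,0.25,0,0,0,30],[0,0,0,0,0,0,30]]]';python3 -m pendant '[[[0,0,0.25,0,0,0,30],[0,0,0,0,0,0,30]]]'
```

```text
time: 40.48
ee_pos: [0.424, -0.2226, 0.0334]
tcp_rot: [-180.0, 0.1, -179.9]
wrist_force: [-0.2, 0.8, -1.1]
opening: 0.0404
time: 40.65
ee_pos: [0.4245, -0.2228, 0.0315]
tcp_rot: [-179.9, 0.2, -179.9]
wrist_force: [-0.1, 0.6, -0.7]
opening: 0.0399
time: 40.82
ee_pos: [0.425, -0.2232, 0.0295]
tcp_rot: [-179.9, 0.3, -179.9]
wrist_force: [0.8, -0.8, -1.2]
opening: 0.04
```

```bash
python3 -m pendant '[[[0,0,0.25,0,0.004,0,30],[0,0,0,0,0,0,30]]]';python3 -m pendant '[[[0,0,0.25,0,0,0,30],[0,0,0,0,0,0,30]]]'
```

```text
time: 40.98
ee_pos: [0.4261, -0.2247, 0.029]
tcp_rot: [-179.7, 0.2, -180.0]
wrist_force: [0.3, 0.9, -1.6]
opening: 0.0398
time: 41.15
ee_pos: [0.4273, -0.2256, 0.0287]
tcp_rot: [-179.6, 0.4, -180.0]
wrist_force: [0.1, -0.1, -0.7]
opening: 0.0396
```

Contact reached. Release, lift, retreat, and check everything.

```bash
python3 -m pendant '[[[0,0,-0.05,0,0,0,75],[0,0,0,0,0,0,75],[0,0,0,0,0,0,75],[0,0,-2,0,0,0,75],[0,0,-3,0,0,0,75]]]'
python3 -m pendant '[[[0,0,-3.5,0,0,0,75],[0,0,-3.5,0,0,0,75],[0,0,-3.5,0,0,0,75],[3.5,-2,0,0,0,0,75],[3.5,-3.5,0,0,0,0,75]]]'
python3 -m pendant '[[[3,-3.5,0,0,0,0,75],[1,-4,0,0,0,0,75],[0,-4,0,0,0,0,75],[0,-4,0,0,0,0,75],[0,0,0,0,0,0,75]]]'
python3 - <<'E'
from h import *
a=np.linspace(0,2*np.pi,80);o=[]
for c in("side","top"):
    im=bot.camera(c); F=8;big=cv2.resize(im,None,fx=F,fy=F,interpolation=cv2.INTER_CUBIC)
    for E,L in (((.4391,.1253),((.0435,.165),(.035,.068))),((.424,-.2245),((.0205,.105),(.0205,0))),((.4238,-.1357),((.044,.008),))):
      for r,z in L:
        p=proj(c,np.c_[E[0]+r*np.cos(a),E[1]+r*np.sin(a),0*a+z]); cv2.polylines(big,[((p+.5)*F).astype(int)],True,(0,255,0),1)
    if c=="top": o.append(big[195*F:245*F,250*F:400*F]); b=cv2.resize(o[-1],(800,267),interpolation=cv2.INTER_AREA)
    else: s=cv2.resize(big[145*F:240*F,300*F:400*F],(340,323),interpolation=cv2.INTER_AREA)
    for t in("mug","warmer_stand","teaspoon","spice_jar","honey_pot","kitchen_timer"):
        print(c,t,[(np.round(k["uv"],1).tolist(),round(k["confidence"],2),at(c,k["uv"],.068 if t=="mug" else .003).round(3).tolist()) for k in bot.mark_of(c,t)[:1]])
    if c=="top":
        hs=cv2.cvtColor(im,cv2.COLOR_RGB2HSV).astype(int); x0,y0,x1,y1=302,195,340,252
        m=((hs[...,1]<95)&(hs[...,2]>95))[y0:y1,x0:x1].astype(np.uint8);n,l,S,_=cv2.connectedComponentsWithStats(m);i=1+np.argmax(S[1:,4]);ys,xs=np.nonzero(l==i)
        W=np.array([at("top",(x+x0,y+y0),.005) for x,y in zip(xs,ys)]);q=W.mean(0);d=np.linalg.svd(W-q)[2][0];t=(W-q)@d
        print("spoon",S[i],"ang",np.degrees(np.arctan2(d[1],d[0])),"len",np.ptp(t),"mid",q+d*(t.min()+t.max())/2)
o=np.zeros((595,800,3),np.uint8);o[:267]=b;o[270:593,:340]=s
cv2.imwrite("pics/fin.png",o[:,:,::-1]);st()
E
```

```text
time: 41.57
ee_pos: [0.4237, -0.2233, 0.0737]
tcp_rot: [-179.9, -0.2, -180.0]
wrist_force: [0.4, -0.9, 0.6]
opening: 0.0641
time: 41.98
ee_pos: [0.36, -0.2721, 0.1862]
tcp_rot: [-179.9, -0.0, -179.5]
wrist_force: [-0.1, -0.8, -0.7]
opening: 0.0641
time: 42.4
ee_pos: [0.3173, -0.4334, 0.1881]
tcp_rot: [-179.7, 0.1, -179.5]
wrist_force: [0.3, -0.1, 0.5]
opening: 0.064
side mug [([345.5, 197.3], 0.78, [0.446, 0.109])]
side warmer_stand [([349.5, 215.0], 0.69, [0.437, 0.085])]
side teaspoon [([350.8, 220.1], 0.19, [0.43, 0.114])]
side spice_jar [([363.9, 179.3], 0.55, [0.424, -0.182])]
side honey_pot [([258.9, 257.3], 0.66, [0.619, 0.339])]
side kitchen_timer [([314.7, 168.0], 0.56, [0.606, -0.254])]
top mug [([275.1, 215.7], 0.62, [0.455, 0.118])]
top warmer_stand [([275.7, 223.3], 0.48, [0.436, 0.122])]
top teaspoon [([321.9, 222.9], 0.65, [0.435, -0.027])]
top spice_jar [([385.7, 222.9], 0.65, [0.432, -0.234])]
top honey_pot [([219.6, 166.2], 0.68, [0.626, 0.305])]
top kitchen_timer [([394.5, 169.4], 0.65, [0.608, -0.27])]
spoon [ 13   9   9  40 208] ang 179.5267531420879 len 0.12564349915893075 mid [ 0.43336995 -0.01730121]
{'time': 43.1, 'ee_pos': [0.3184, -0.4281, 0.1908], 'tcp_rot': [-179.621, 0.2292, -179.275], 'wrist_force': [-0.9019, 0.3938, -0.1176], 'opening': 0.064, 'q': [-53.3406, 2.0442, 6.0609, 93.5753, -0.0369, -54.0649]}
```

View pics/fin.png

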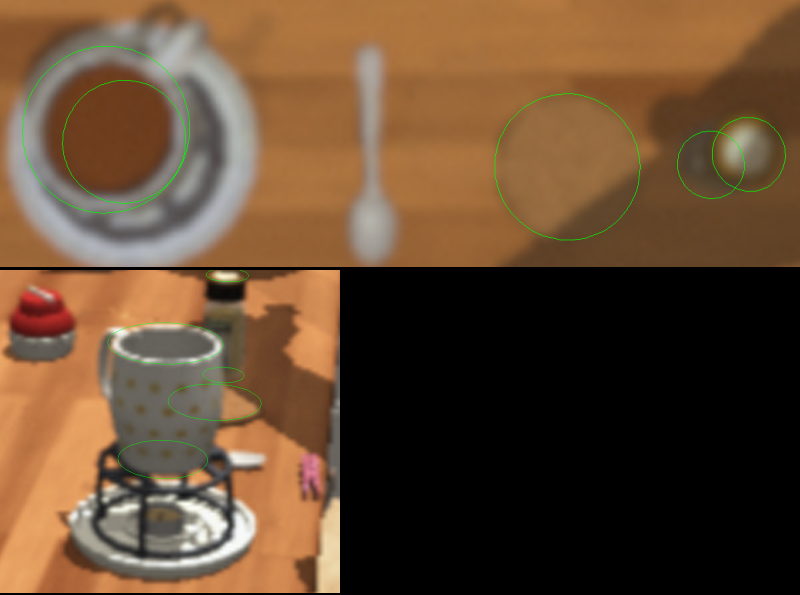

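```bash
python3 -c "from h import *; print(bot.job_done())"
```

```text
the job is handed in; nothing more can be done
None
```

I set everything up as asked and handed the job in at about 43 s of the 128 s allowed; no verdict came back.

**What I did:** The tea light went into the ring, the stand over it inside the rim, and the mug upright in the middle of the stand. The spoon went into the gap, and I moved the jar from the coaster to the worktop on the side away from the warmer.

**Last checks:**

| Thing | Last measurement |
|---|---|
| Tea light and stand | Tea light about 2 mm off centre before the stand went on; stand fit the model circles to a few mm |
| Mug | Upright, cup axis within a few mm of the base centre in both views |
| Spoon | Middle at about (0.433, -0.017), 0.5° off straight, clear of base and coaster |
| Jar | Upright at about y = -0.225, about 89 mm beyond the coaster's centre and level with it |
| Honey pot and timer | Last position estimates within about 15 mm of the first ones, which is network noise; the arm never came near either |

**What disagreed:**
- **Tool height:** the measured height read about 3 cm too low. The pictures and touching the worktop agreed on this, and I corrected for it.
- **Finger opening:** on objects it usually read 1 to 4 mm smaller than their stated sizes.
- **Trained networks:** their points for the mug and jar were about 1 to 5 cm off. I relied on model overlays on the pictures instead.

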